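Clear the coconut board and put the scrapers away

TASK

Take the wide scraper from the draining rack and, with its blade, push all the pieces of coconut shell off the board into the catch tray; do not touch the shells with your fingers, the arm or a small cutter. Then put the blades away in the wooden holder, each pushed edgewise fully down into a slot: the wide scraper in the wide slot, every small cutter that is there in one of the three narrow slots. Leave the mug, pepper mill and spice jar where they stand.

Things in the scene. Friction and masses are not known exactly. Their poses are not given: they have to be found in the camera images.
- scraper: wide bench scraper standing blade down in the rack: steel blade 110 mm wide, 90 mm high, 4 mm thick; flat-sided wooden handle along its top, 110 mm long, 16 thick, 24 tall, its middle 102 mm above the lower edge (total height 114). Origin: middle of the lower edge; x along the blade, y across it (pinch the handle this way from above), z up to the handle. 0.1 to 0.17 kg
- cutter_1: small dough cutter (two or three are there) in the rack: steel blade 66 mm wide, 90 mm high, 4 mm thick; flat-sided wooden handle along its top, 66 mm long, 16 thick, 24 tall, its middle 102 mm above the lower edge (total height 114). Origin: middle of the lower edge; x along the blade, y across it (pinch the handle this way from above), z up to the handle. 0.1 to 0.17 kg
- cutter_2: another small dough cutter, the same as cutter_1
- cutter_3: another small dough cutter, the same as cutter_1
- rack: fixed wire draining rack on a grey drip tray, 134 x 204 mm. Origin: underside centre, z up. Four places at y = -81, -27, +27, +81 mm; the scraper may be in any. A blade stands with its width along x on the floor 8 mm up, between two wire hoops 8 mm apart and 64 mm tall, so it may lean a few degrees. Gap between handles 38 mm
- board: fixed wooden board with a catch tray, 214 mm wide (x), 355 mm long (y). Origin: underside, z up. Board top 45 mm up, flat from y = -135 to +85 and x = -97 to +97 mm. A rim 25 mm high and 10 thick (top 70 mm up) closes both x sides and the -y end; the +y end is open and drops into the steel catch tray, so wipe towards +y
- board_edge (a point): middle of the board's open edge at the level of the board top (y = +85, z = 45 mm in the board's frame); axes as the board's
- tray (a point): centre of the catch tray's inner floor (y = 147.5, z = 5 mm in the board's frame); axes as the board's. Inside 204 mm (x) by 115 mm (y); the floor is 40 mm below the board top, outer walls 65 mm high inside
- holder: fixed light-wood holder, base 142 x 200 mm. Origin: underside centre, z up. Four upright slotted sleeves 54 mm apart along its y (-81 wide; -27, +27 and +81 narrow; 38 mm between neighbouring handles), slots along x, tops 70 mm above the origin
- slot_wide (a point): wide slot, for the scraper: centre of the slot's floor, 10 mm above the holder's underside; slot 118 mm long along x, 8 mm wide along y, about 60 mm deep, the mouth sloped outward over its top 4 mm; z up. A blade fully down stands on this point
- slot_narrow1 (a point): first narrow slot, for a small cutter: centre of the slot's floor, 10 mm above the holder's underside; slot 74 mm long along x, 8 mm wide along y, about 60 mm deep, the mouth sloped outward over its top 4 mm; z up. A blade fully down stands on this point
- slot_narrow2 (a point): second narrow slot, for a small cutter: centre of the slot's floor, 10 mm above the holder's underside; slot 74 mm long along x, 8 mm wide along y, about 60 mm deep, the mouth sloped outward over its top 4 mm; z up. A blade fully down stands on this point
- slot_narrow3 (a point): third narrow slot, for a small cutter: centre of the slot's floor, 10 mm above the holder's underside; slot 74 mm long along x, 8 mm wide along y, about 60 mm deep, the mouth sloped outward over its top 4 mm; z up. A blade fully down stands on this point
- shell_1: piece of coconut shell, a hard dome 56 mm across and 22 mm high, lying rim down on the board. Origin: centre of its rim plane (its underside), z towards the dome's top. 2 to 4 of the four pieces are there, the others absent
- shell_2: piece of coconut shell, a hard dome 56 mm across and 22 mm high, lying rim down on the board. Origin: centre of its rim plane (its underside), z towards the dome's top. 2 to 4 of the four pieces are there, the others absent
- shell_3: piece of coconut shell, a hard dome 56 mm across and 22 mm high, lying rim down on the board. Origin: centre of its rim plane (its underside), z towards the dome's top. 2 to 4 of the four pieces are there, the others absent
- shell_4: piece of coconut shell, a hard dome 56 mm across and 22 mm high, lying rim down on the board. Origin: centre of its rim plane (its underside), z towards the dome's top. 2 to 4 of the four pieces are there, the others absent
- mug: mug with dots, 78 x 114 x 93 mm, behind the work; origin underside. Leave alone
- pepper: wooden pepper mill, 55 mm across, 172 mm high, behind the work; origin underside. Leave alone
- spice: spice jar with a dark cap, 41 mm across, 105 mm high, behind the work; origin underside. Leave alone

How it is judged:
By the outcome, as a careful person would: the job done as asked, in the order asked, and still so for the second after the job is handed in, with the robot touching nothing.
Of cutter_1, cutter_2, cutter_3 only 2 to 3 are there at a start; the rules pass over those that are not, and their reading is None.
Of shell_1, shell_2, shell_3, shell_4 only 2 to 4 are there at a start; the rules pass over those that are not, and their reading is None.
At some moment in a run one of shell_1, shell_2, shell_3, shell_4 may be knocked a few centimetres aside while the robot is not near it.
It also fails if it takes over 210 s, if anything falls off the work surface, if the arm or the gripper's body presses on something with over 40 N, if the wrist force passes 120 N, or if a joint passes its speed limit or range.

ROBOT

A 7-joint arm with a two-finger parallel gripper is mounted at the origin on a cart in front of the work surface, level with it; the furniture and walls round the work are solid. World frame = base frame: x ahead of the robot, y to its left, z up, the work surface at z = 0. Lengths are in m, angles in rad, forces in N, time in s.
With the tool pointing down it reaches from about 0.4 to 0.85 m from the base axis. Payload 10.4 kg.
Tool frame: the origin (TCP) lies between the finger pads; the fingertips stand ahead of it and the grasp point (between the pads) lies 5 mm behind it (manip.tip_extent is the z of the fingertips in the tool frame, in m); z points along the fingers, y is the line along which they close (so a half turn about z gives the same grasp; the last joint's range is limited). The gripper opens to 85 mm and grips with 20 to 120 N. Pads are 22 mm wide; open, the fingers measure 114 mm over their backs; the gripper's body (76 mm by 85 mm) begins 54 mm behind the grasp point. The pads swing forward as they close: fully open they stand 13 mm farther back than shut.
Start: joints at [-1.151, 0.332, -0.065, 1.46, 0.022, 1.35, -0.088], TCP at [0.268, 0.565, 0.245] pointing down, gripper open.
Joint ranges: [-2.6, 2.6], [-0.5, 2.12], [-1.47, 1.34], [0.16, 2.42], [-1.27, 4.41], [0.06, 2.06], [-2.6, 2.6]. Speed limits (rad/s): [2.22, 2.22, 2.79, 2.79, 3.14, 3.14, 3.14].

INTERFACE

Orientations are given as a unit quaternion [x, y, z, w].
In Python, from workcell import status, viewer, manip gives the robot as it stands.
- The arm moves only by the tool play_rows, never from a script. Its argument "plan" is one flat list of numbers, 7 for each row, row after row: the turn, a rotation vector about the tool's x, y, z in degrees, then the shift along the tool's x, y, z in m, then the opening, from 0 (shut) to 1 (fully open). In form: [ax, ay, az, dx, dy, dz, grip, ax, ay, az, dx, dy, dz, grip, ...]. A call has 1 to 20 rows; each row is the pose to reach, as a shift and turn from the pose commanded when the call began, along the tool's axes at that moment; what a row does not reach only later rows make up. A row lasts 1/8 s, in which the tool goes at most 62.5 mm and 10.7 degrees, less where a joint would pass 70% of its speed; a pose out of reach is approached as far as the arm can. A call with a gripper value outside its range is refused whole. The fingers move at their own pace and stop on an object; "squeeze" is the grip in N (left out, the last holds). Time passes only in rows, so rows that repeat a pose let the fingers close. It gives the time, the measured TCP pose, the force, the opening and the grip force at its end, in the units of the state.
- status.get_obs(): the state, without advancing time (a new reading comes with each control period).
- viewer.camera(name): name is "scene" or "side" or "wrist"; returns the picture (400x640x3 uint8, red, green, blue); there is no depth.
- viewer.camera_model(name): a dict with "fx", "fy", "cx", "cy" (pixels), "R" (3x3) and "t" (3): a world point X has camera coordinates R X + t. Camera axes: x right, y down, z forward; pixel columns grow to the right and rows downward; lengths in m; the calibration is good to about 2 mm. A picture is of the moment at which its call begins: read the wrist's pose just before it. camera_model takes no time and is no camera call; for the wrist camera it gives the pose at the moment of the call.
- manip.hand_in(): hands the job in; it is judged then, once.
The state is a dict: "clock": time; "joint_pos": joint angles; "joint_velocities": joint speeds; "tau": joint torques, N m; "position": TCP position; "ee_rot": TCP orientation; "ft_force": force on the tool from outside, world axes, zero at the start; "torque": the same for the moment, N m; "grip_width": opening from 0.0 (shut) to 1.0 (fully open); "grasp_force": force on a finger pad.
Only numpy, scipy, OpenCV 4.12 (cv2) and the standard library are available. Lean on these libraries where they do the work, as an engineer would, in place of code of your own. Each camera call takes 0.05 s, during which the arm holds its last target. There are 200 camera calls.

## Working session

There is one attempt and no reset: what is moved stays moved. The work goes in short steps, Python scripts to look and compute and a tool call to move; the robot and the scene stay as the last step left them, time stands still between calls to the robot, and variables do not carry over. Pictures are saved under pics/ and viewed, at most 14 in all, crops included, and the job is handed in when it is done.

Besides the shell and the picture viewer there is one more tool, called after "Request:" by a JSON object that holds its "api" and its "payload". play_rows: Moves the arm, as the interface text tells. Its arguments: {"type":"object","properties":{"plan":{"type":"array","items":{"type":"number"}},"squeeze":{"type":"number"}},"required":["plan"]}

```bash
ls; mkdir -p pics; python3 - <<'E'
from workcell import status, viewer, manip
import cv2,numpy as np
print(status.get_obs()); print(manip.tip_extent)
for n in ["scene","side","wrist"]:
    m=viewer.camera_model(n); print(n,m)
    im=viewer.camera(n); cv2.imwrite(f"pics/{n}0.png",cv2.cvtColor(im,cv2.COLOR_RGB2BGR))
E
```

```text
pics
{'clock': 0.0, 'joint_pos': array([-1.15060683,  0.33288317, -0.06474231,  1.46096217,  0.02157318,
        1.34991067, -0.0885204 ]), 'joint_velocities': array([-0.00015109, -0.00059409,  0.00042929,  0.00026208, -0.00012104,
       -0.00110624, -0.00056427]), 'tau': array([-3.05705089e-04, -6.25448227e+01,  4.90617170e-02, -3.91603231e+01,
        1.63022988e-02,  9.90345608e-03,  1.17643768e-05]), 'position': array([0.26760421, 0.5644024 , 0.24449901]), 'ee_rot': array([ 2.19573344e-01,  9.75595719e-01, -7.19705254e-04, -1.46930697e-04]), 'ft_force': array([1.18530863, 0.33918389, 0.26364741]), 'torque': array([ 0.01033637,  0.0162911 , -0.08895608]), 'grasp_force': 0.0, 'grip_width': 0.9978807332272037}
0.014
scene {'fx': 382.5451668899276, 'fy': 382.5451668899276, 'cx': 317.28485548152815, 'cy': 199.68515027612597, 'R': array([[ 0.58324539, -0.81214068,  0.01588518],
       [-0.61238083, -0.45246632, -0.64827768],
       [ 0.53368018,  0.36837719, -0.76123827]]), 't': array([-0.3804866 ,  0.40160349,  0.77733745])}
side {'fx': 439.1860116960677, 'fy': 439.1860116960677, 'cx': 318.09785876901, 'cy': 190.29038309748157, 'R': array([[ 0.99944568,  0.03265084,  0.00650067],
       [ 0.025134  , -0.61197276, -0.79047936],
       [-0.02183158,  0.79020457, -0.61245418]]), 't': array([-0.56937797,  0.01386856,  1.35285421])}
wrist {'fx': 349.6502481400398, 'fy': 349.6502481400398, 'cx': 318.6149215422614, 'cy': 200.8340590787121, 'R': array([[ 0.42832168,  0.90362433, -0.00189985],
       [ 0.86716177, -0.41044523,  0.282073  ],
       [ 0.25410824, -0.12246546, -0.95939106]]), 't': array([-0.62433678, -0.03785621,  0.37910267])}
```

View pics/scene0.png

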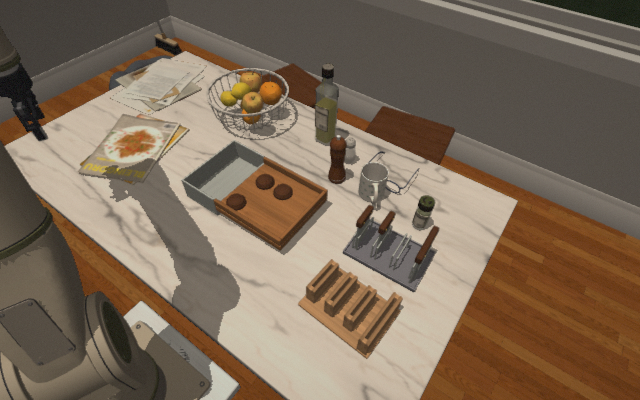

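View pics/side0.png

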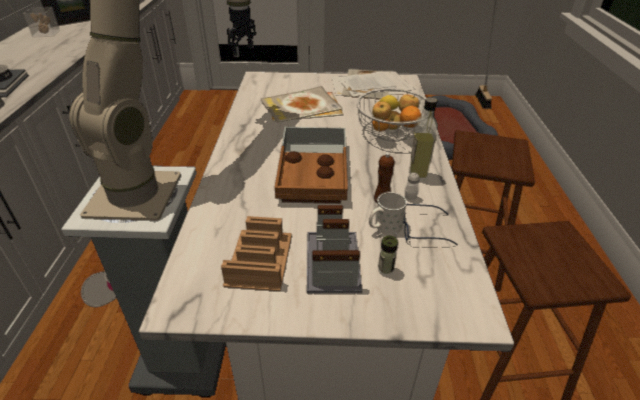

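Three shells lie on the board. The scraper is at the rack's near end in the side view (about px 335,255), and the two cutters are at (330,210) and (332,224). I'll enlarge the pictures to pick corners.

```bash
python3 - <<'E'
import cv2
def crop(f,o,x0,y0,x1,y1,s):
    im=cv2.imread(f)[y0:y1,x0:x1]; im=cv2.resize(im,None,fx=s,fy=s,interpolation=cv2.INTER_CUBIC)
    for x in range((x0+19)//20*20,x1,20):
        cv2.line(im,(int((x-x0)*s),0),(int((x-x0)*s),8),(0,0,255),1); cv2.putText(im,str(x),(int((x-x0)*s)+2,10),0,.35,(0,0,255),1)
    for y in range((y0+19)//20*20,y1,20):
        cv2.line(im,(0,int((y-y0)*s)),(8,int((y-y0)*s)),(0,0,255),1); cv2.putText(im,str(y),(10,int((y-y0)*s)+4),0,.35,(0,0,255),1)
    cv2.imwrite(o,im)
crop("pics/side0.png","pics/side_c.png",215,120,405,300,3.3)
crop("pics/scene0.png","pics/scene_c1.png",290,195,450,360,3.6)
crop("pics/scene0.png","pics/scene_c2.png",180,135,335,250,5)
E
```

```text
(no output)
```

View pics/side_c.png

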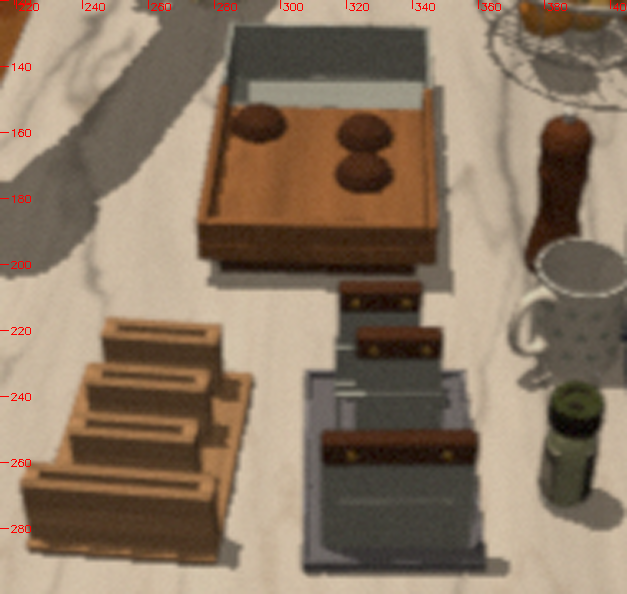

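View pics/scene_c1.png

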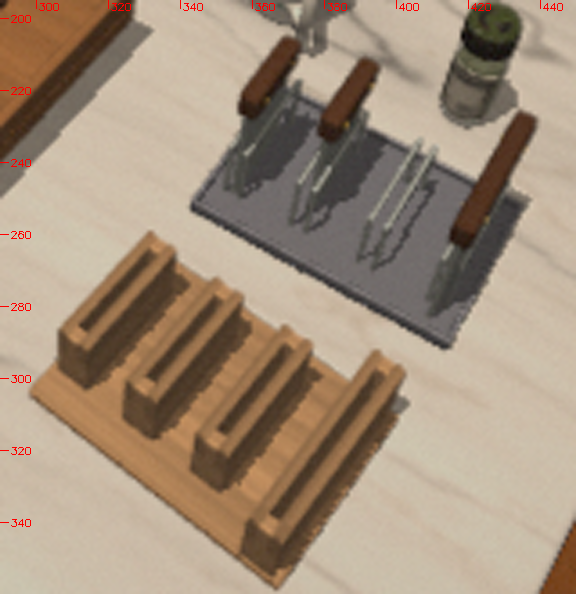

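View pics/scene_c2.png

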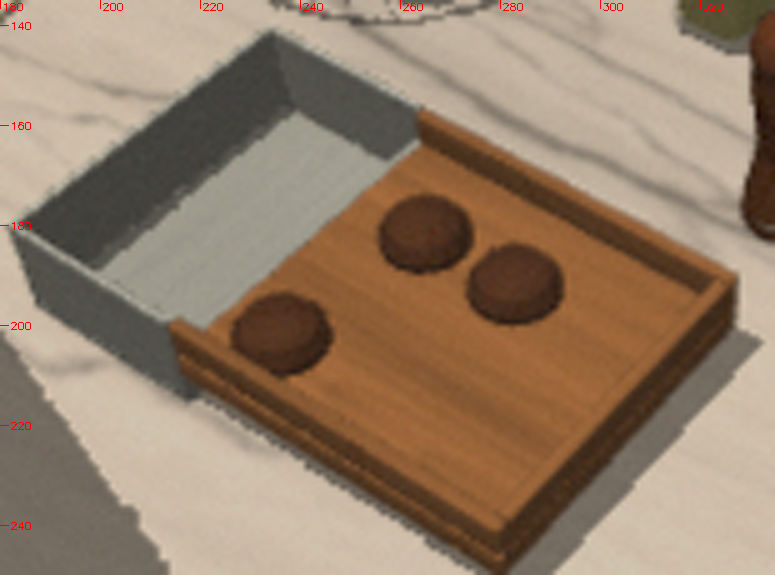

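Picking corners from the crops; fitting planar poses for the fixtures and triangulating the handles.

```bash
cat > geo.py <<'E'
import numpy as np
from scipy.optimize import least_squares
from workcell import viewer
CAM={n:viewer.camera_model(n) for n in ("scene","side")}
def proj(m,X):
    c=np.asarray(X)@m["R"].T+m["t"]; return np.stack([m["fx"]*c[...,0]/c[...,2]+m["cx"],m["fy"]*c[...,1]/c[...,2]+m["cy"]],-1)
def world(p,L):
    L=np.asarray(L,float); c,s=np.cos(p[2]),np.sin(p[2])
    return np.stack([p[0]+c*L[...,0]-s*L[...,1],p[1]+s*L[...,0]+c*L[...,1],L[...,2]],-1)
def fit(obs,x0=(0.5,0,0)):
    f=lambda p:np.concatenate([(proj(m,world(p,L))-px).ravel() for m,L,px in obs])
    r=least_squares(f,x0,loss="soft_l1"); return r.x,r.fun.reshape(-1,2)
def tri(obs):   # [(cam,px)]
    r=least_squares(lambda X:np.concatenate([proj(m,X)-px for m,px in obs]),[0.55,0,0.1]); return r.x,r.fun
def onplane(m,px,z):
    d=m["R"].T@np.array([(px[0]-m["cx"])/m["fx"],(px[1]-m["cy"])/m["fy"],1]); o=-m["R"].T@m["t"]
    return o+d*(z-o[2])/d[2]
E
cat > fit0.py <<'E'
from geo import *
C,S=CAM["scene"],CAM["side"]
a=np.array
s1=lambda l:a(l)/3.6+[290,195]; s2=lambda l:a(l)/5+[180,135]; sd=lambda l:a(l)/3.3+[215,120]
m=lambda l:a(l)*1e-3
B=[(S,m([(-107,-145,70),(107,-145,70),(-107,210,70),(107,210,70)]),sd([(198,228),(438,235),(233,27),(427,27)])),
   (C,m([(107,-145,70),(-107,-145,70),(-107,210,70),(107,210,70),(107,85,70),(-107,85,70)]),s2([(737,277),(499,532),(12,233),(272,30),(420,108),(172,325)]))]
H=[(C,m([(0,-81,70),(0,-27,70),(0,27,70),(0,81,70),(-71,100,10),(-71,-100,5)]),s1([(331,443),(258,391),(190,340),(124,289),(30,393),(278,585)])),
   (S,m([(0,-81,70),(0,-27,70),(0,27,70),(0,81,70),(71,100,10)]),sd([(120,483),(132,430),(146,378),(162,330),(253,375)]))]
R=[(C,m([(-67,102,8),(-67,-102,8),(67,-102,8)]),s1([(192,205),(447,340),(527,200)])),
   (S,m([(-67,-102,8),(67,-102,8),(67,102,8),(-67,102,8)]),sd([(305,565),(485,565),(465,372),(305,372)]))]
if __name__=="__main__":
    for n,o in (("board",B),("holder",H),("rack",R)):
        p,r=fit(o); print(n,p[:2].round(4),np.degrees(p[2]).round(2)); print(r.round(1).tolist())
        if n=="rack": print(world(p,m([(0,-81,110),(0,-27,110),(0,27,110),(0,81,110)])).round(4))
        if n=="board": pb=p
    for n,c,s in (("scraper",(493,180),(400,447)),("c81",(269,76),(380.5,297)),("c27",(348,98),(399,342))):
        X,r=tri([(C,s1(c)),(S,sd(s))]); print(n,X.round(4),r.round(1))
    for c,s in (((282,333),(258,123)),((425,233),(365,135)),((515,284),(364,172))):
        X,r=tri([(C,s2(c)),(S,sd(s))]); d=X[:2]-pb[:2]; cc,ss=np.cos(pb[2]),np.sin(pb[2])
        print("shell",X.round(4),"board",(cc*d[0]+ss*d[1]).round(3),(-ss*d[0]+cc*d[1]).round(3),r.round(1))
E
python3 fit0.py
```

```text
board [0.5466 0.1057] 0.68
[[-1.6, -0.7], [-0.2, -1.5], [-2.0, -1.1], [-0.1, -0.1], [2.1, -0.8], [1.4, 0.5], [-0.5, -1.1], [0.1, -1.2], [1.5, -0.5], [-0.4, 0.4]]
holder [ 0.4243 -0.2594] -3.77
[[1.1, -0.4], [0.8, -1.0], [0.1, -1.2], [-0.2, -0.6], [0.1, -1.0], [0.8, 2.2], [-1.9, -0.6], [-0.7, -1.0], [-0.4, -0.4], [-1.1, 0.1], [-0.2, 0.0]]
rack [ 0.6172 -0.2567] 2.81
[[-0.9, -1.2], [0.3, 0.4], [-1.4, 0.4], [-0.3, 0.7], [1.1, 0.2], [0.0, 0.0], [-0.0, 0.4]]
[[ 0.6212 -0.3376  0.11  ]
 [ 0.6185 -0.2837  0.11  ]
 [ 0.6159 -0.2297  0.11  ]
 [ 0.6132 -0.1758  0.11  ]]
scraper [ 0.6201 -0.3387  0.1089] [-0.1 -0.9 -0.6  0.7]
c81 [ 0.6058 -0.1768  0.1086] [-0.  -0.3 -0.2  0.2]
c27 [ 0.6202 -0.2306  0.1104] [-0.  -0.3 -0.2  0.2]
shell [0.4825 0.1533 0.0496] board -0.064 0.048 [-0.  -0.2 -0.2  0.2]
shell [0.5887 0.1418 0.0462] board 0.043 0.036 [-0.  -0.2 -0.1  0.2]
shell [0.5884 0.0745 0.0484] board 0.041 -0.032 [-0.  -0.5 -0.3  0.5]
```

```bash
cat > go.py <<'E'
# usage: go.py x y z yaw(of tool y, deg)  -> row numbers from the present pose (tool straight down)
import sys,numpy as np
from scipy.spatial.transform import Rotation as T
from workcell import status
s=status.get_obs(); R0=T.from_quat(s["ee_rot"]); P=s["position"]
def row(x,y,z,yaw):
    t=np.radians(yaw); c,q=np.cos(t),np.sin(t)
    R=T.from_matrix(np.array([[-q,c,0],[c,q,0],[0,0,-1]],float))
    return np.degrees((R0.inv()*R).as_rotvec()).round(2),R0.inv().apply(np.array([x,y,z])-P).round(4)
if __name__=="__main__":
    v=[float(a) for a in sys.argv[1:]]
    ty=R0.as_matrix()[:,1]; print("at",P.round(4),"yaw",np.degrees(np.arctan2(ty[1],ty[0])).round(2),"tilt",R0.as_matrix()[:,2].round(4),"f",s["ft_force"].round(1),"t",round(s["clock"],2),"grip",round(s["grip_width"],3),round(s["grasp_force"],1),"q",s["joint_pos"].round(2))
    for i in range(0,len(v),4): print(*row(*v[i:i+4]))
E
python3 go.py .57 -.25 .30 -87.2
```

```text
at [0.2677 0.5645 0.2447] yaw 64.63 tilt [-4.e-04 -1.e-03 -1.e+00] f [-0.8  0.   0.4] t 0.15 grip 0.995 0.0 q [-1.15  0.33 -0.06  1.46  0.02  1.35 -0.09]
[-2.0000e-02  8.0000e-02  1.5183e+02] [-0.6221 -0.6065 -0.0546]
```

Request:
{"api": "play_rows", "payload": {"plan": [0, 0, 151.8, -0.622, -0.6065, -0.055, 0.5, 0, 0, 151.8, -0.622, -0.6065, -0.055, 0.5, 0, 0, 151.8, -0.622, -0.6065, -0.055, 0.5, 0, 0, 151.8, -0.622, -0.6065, -0.055, 0.5, 0, 0, 151.8, -0.622, -0.6065, -0.055, 0.5, 0, 0, 151.8, -0.622, -0.6065, -0.055, 0.5, 0, 0, 151.8, -0.622, -0.6065, -0.055, 0.5, 0, 0, 151.8, -0.622, -0.6065, -0.055, 0.5, 0, 0, 151.8, -0.622, -0.6065, -0.055, 0.5, 0, 0, 151.8, -0.622, -0.6065, -0.055, 0.5, 0, 0, 151.8, -0.622, -0.6065, -0.055, 0.5, 0, 0, 151.8, -0.622, -0.6065, -0.055, 0.5, 0, 0, 151.8, -0.622, -0.6065, -0.055, 0.5, 0, 0, 151.8, -0.622, -0.6065, -0.055, 0.5, 0, 0, 151.8, -0.622, -0.6065, -0.055, 0.5, 0, 0, 151.8, -0.622, -0.6065, -0.055, 0.5, 0, 0, 151.8, -0.622, -0.6065, -0.055, 0.5, 0, 0, 151.8, -0.622, -0.6065, -0.055, 0.5]}}

```text
clock: 2.4
position: [0.5701, -0.2485, 0.3007]
ee_rot: [1.0, 0.026, 0.001, -0.0]
ft_force: [-0.3, -0.1, 0.9]
grip_width: 0.498
grasp_force: 0.0
```

```bash
cat > snap.py <<'E'
import sys,cv2,pickle
from workcell import viewer
n=sys.argv[1]; cam=sys.argv[2] if len(sys.argv)>2 else "wrist"
m=viewer.camera_model(cam); im=viewer.camera(cam)
pickle.dump(m,open(f"pics/{n}.pkl","wb")); im=cv2.cvtColor(im,cv2.COLOR_RGB2BGR); cv2.imwrite(f"pics/{n}_raw.png",im)
cv2.imwrite(f"pics/{n}.png",cv2.resize(im,None,fx=1.25,fy=1.25,interpolation=cv2.INTER_CUBIC))
E
python3 snap.py w1; python3 go.py .57 -.25 .30 -87.2
```

```text
at [ 0.5701 -0.2487  0.3007] yaw -87.06 tilt [ 9.e-04  8.e-04 -1.e+00] f [-0.6 -0.6 -0.4] t 2.45 grip 0.505 0.0 q [-0.25  0.37  0.78  1.42 -0.26  1.46 -0.99]
[-0.05 -0.05  0.14] [-0.0001  0.0013  0.0007]
```

View pics/w1.png

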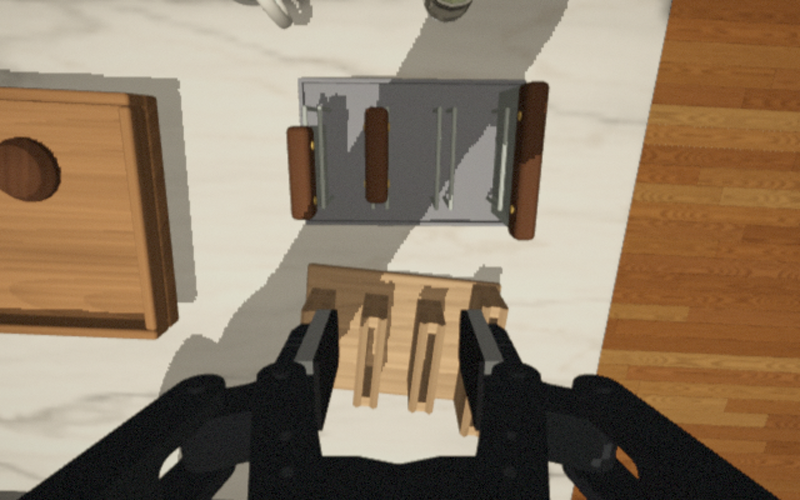

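The wrist view shows the scraper handle at px (528,160), cutters at (301,172) and (376,155), and holder slots partly hidden by the fingers. I'll fit the handles by silhouette and move over the holder for a clear view.

```bash
cat > sil.py <<'E'
import cv2,pickle,itertools
from geo import *
from scipy.optimize import minimize
def hull_mask(m,P,shape=(400,640),k=4):
    h=cv2.convexHull((proj(m,P)*k).astype(np.float32)).astype(np.int32)
    o=np.zeros((shape[0]*k,shape[1]*k),np.uint8); cv2.fillConvexPoly(o,h,1); return o
def box(p,L,z0=.098,z1=.122,th=.016):
    return world(p,[(sx*L/2,sy*th/2,z) for sx,sy,z in itertools.product((-1,1),(-1,1),(z0,z1))])
def fitbox(m,mask,L,x0,z0=.098,z1=.122):
    M=cv2.resize(mask.astype(np.uint8),None,fx=4,fy=4,interpolation=cv2.INTER_NEAREST)
    f=lambda p:1-(lambda H:(H&M).sum()/max(1,(H|M).sum()))(hull_mask(m,box(p,L,z0,z1)))
    S=np.array([x0]+[np.array(x0)+d for d in ([.006,0,0],[0,.006,0],[0,0,.05])])
    r=minimize(f,x0,method="Nelder-Mead",options=dict(initial_simplex=S,xatol=1e-4,fatol=1e-4,maxiter=150)); return r.x,1-r.fun
E
python3 - <<'E'
from sil import *
im=cv2.imread("pics/w1_raw.png"); m=pickle.load(open("pics/w1.pkl","rb"))
hsv=cv2.cvtColor(im,cv2.COLOR_BGR2HSV); k=((hsv[...,1]>110)&(hsv[...,2]<140)).astype(np.uint8); k[:, :222]=0; k[205:]=0; k[:,450:]=0
k=cv2.morphologyEx(k,cv2.MORPH_OPEN,np.ones((3,3)))
n,lab,st,ce=cv2.connectedComponentsWithStats(k)
for i in range(1,n):
    if st[i,4]>300:
        L=.110 if st[i,3]>100 else .066
        c=onplane(m,ce[i],.115); p,q=fitbox(m,lab==i,L,[c[0],c[1],.05]); print(st[i],L,p[:2].round(4),np.degrees(p[2]).round(2),"IoU",round(q,3))
E
python3 go.py .375 -.26 .26 -93.8
```

```text
[ 408   66   30  126 2480] 0.11 [ 0.618  -0.3388] 3.88 IoU 0.758
[ 292   87   20   75 1287] 0.066 [ 0.6183 -0.2315] 2.03 IoU 0.852
[ 230  102   23   73 1395] 0.066 [ 0.6039 -0.1779] 3.26 IoU 0.777
at [ 0.5701 -0.2487  0.3007] yaw -87.06 tilt [ 9.e-04  8.e-04 -1.e+00] f [-0.6 -0.6 -0.4] t 2.45 grip 0.505 0.0 q [-0.25  0.37  0.78  1.42 -0.26  1.46 -0.99]
[-0.05 -0.05  6.74] [-0.1954  0.0013  0.0405]
```

Request:
{"api": "play_rows", "payload": {"plan": [0, 0, 6.7, -0.06, 0, 0.0405, 0.47, 0, 0, 6.7, -0.12, 0.0013, 0.0405, 0.47, 0, 0, 6.7, -0.18, 0.0013, 0.0405, 0.47, 0, 0, 6.7, -0.1954, 0.0013, 0.0405, 0.47, 0, 0, 6.7, -0.1954, 0.0013, 0.0405, 0.47, 0, 0, 6.7, -0.1954, 0.0013, 0.0405, 0.47]}}

```text
clock: 3.2
position: [0.3758, -0.2602, 0.26]
ee_rot: [0.999, -0.033, 0.0, 0.0]
ft_force: [-0.5, -0.7, 0.3]
grip_width: 0.472
grasp_force: 0.0
```

```bash
python3 snap.py w2; python3 go.py .57 -.338 .25 -87.2
```

```text
at [ 0.3758 -0.2603  0.2599] yaw -93.8 tilt [-1.e-04 -6.e-04 -1.e+00] f [ 0.5  0.2 -0.8] t 3.25 grip 0.471 0.0 q [-0.39 -0.14  0.84  1.89  0.11  1.34 -1.22]
[ 0.04  0.01 -6.6 ] [0.1989 0.0646 0.0099]
```

View pics/w2.png

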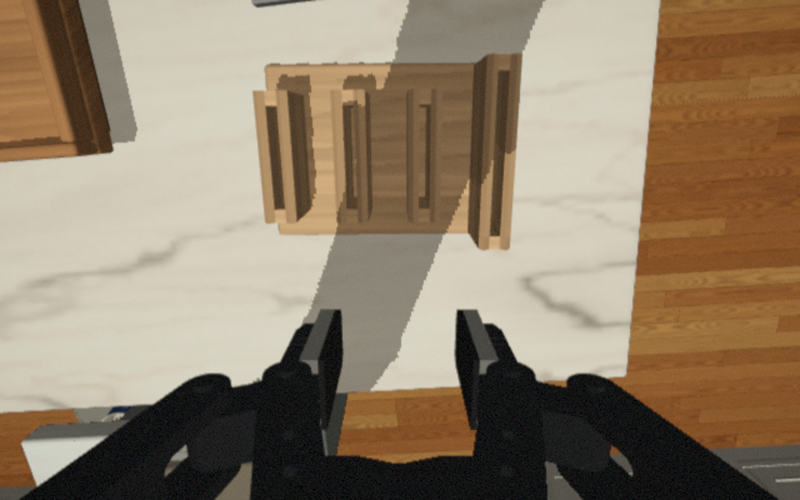

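The holder is fully visible at (255–520, 55–250). I'll enlarge it to pick the sleeve top corners.

```bash
python3 - <<'E'
import cv2
im=cv2.imread("pics/w2_raw.png")[38:205,200:420]; im=cv2.convertScaleAbs(im,alpha=1.4)
cv2.imwrite("pics/w2_c.png",cv2.resize(im,None,fx=3.5,fy=3.5,interpolation=cv2.INTER_CUBIC))
E
```

```text
(no output)
```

View pics/w2_c.png

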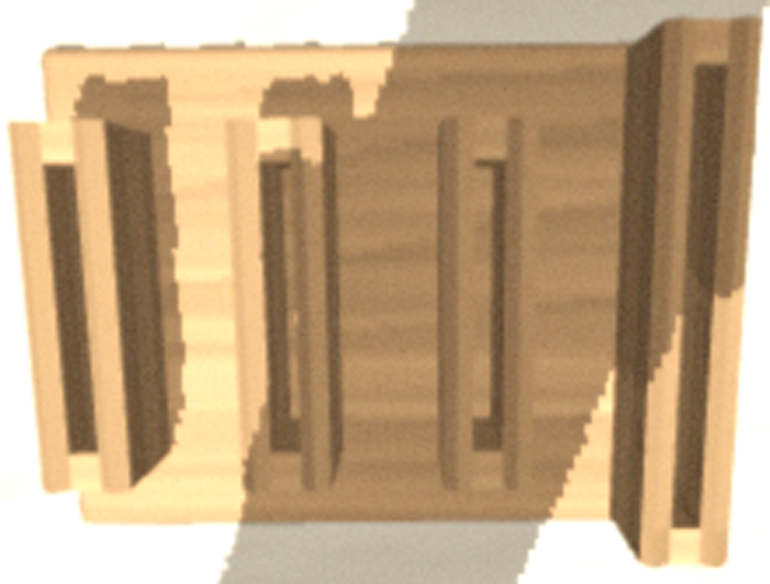

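```bash
cat > hold.py <<'E'
from geo import *
import pickle,cv2
m=pickle.load(open("pics/w2.pkl","rb")); a=np.array
c=lambda l:a(l)/3.5+[200,38]-0.5+0.5/3.5
mm=lambda l:a(l)*1e-3
if __name__=="__main__":
    g=cv2.cvtColor(cv2.imread("pics/w2_raw.png"),cv2.COLOR_BGR2GRAY)
    for r in (90,120,150): print(r,g[r,318:356].tolist())
    L=mm([(0,81,70),(0,27,70),(0,-27,70),(0,-81,70)])
    p,r=fit([(m,L,c([(72,306),(281,304),(485,304),(697,291)]))],(.424,-.26,-.06)); print(p.round(4),np.degrees(p[2]).round(2),r.round(1).tolist())
    h=[(81,47),(27,47),(-27,47),(-81,69)]
    K=mm([(x,y,70) for y,l in h for x in (l,-l)])
    q=c([(57,121),(87,490),(274,120),(288,489),(481,120),(483,489),(711,18),(684,565)])
    print((proj(m,world(p,K))-q).round(1).tolist())
    f=lambda v:((proj(m,world(v[:3],mm([(sx*l,y,70) for (y,l) in [(81,v[3]),(27,v[3]),(-27,v[3]),(-81,v[4])] for sx in (1,-1)])))-q).ravel())
    s=least_squares(f,[*p,47,69],loss="soft_l1",x_scale=[.01,.01,.1,1,1]); print(s.x.round(4),np.degrees(s.x[2]).round(2),s.fun.reshape(-1,2).round(1).tolist())
E
python3 hold.py
```

```text
90 [99, 100, 100, 101, 100, 98, 94, 81, 79, 86, 82, 88, 89, 100, 103, 102, 102, 105, 106, 102, 101, 100, 90, 68, 63, 64, 76, 84, 86, 85, 91, 98, 102, 103, 102, 102, 101, 103]
120 [102, 102, 103, 104, 105, 103, 102, 79, 79, 82, 87, 84, 88, 100, 100, 105, 104, 106, 105, 106, 105, 104, 87, 68, 63, 58, 80, 80, 85, 84, 93, 99, 102, 101, 103, 103, 108, 108]
150 [105, 103, 103, 104, 106, 102, 105, 79, 74, 83, 84, 90, 94, 102, 100, 103, 101, 104, 103, 103, 105, 103, 79, 69, 61, 68, 82, 87, 85, 86, 95, 102, 103, 101, 101, 104, 103, 100]
[ 0.4271 -0.2556 -0.0445] -2.55 [[-1.7, 0.6], [-1.0, -0.2], [1.2, -1.5], [1.3, 0.9]]
[[-3.0, -2.6], [-0.8, -0.5], [-1.9, -3.7], [-0.3, -1.5], [2.1, -5.2], [2.0, -2.7], [0.9, -5.6], [1.8, -2.8]]
[ 4.24500e-01 -2.55400e-01 -5.82000e-02  4.61764e+01  6.82371e+01] -3.34 [[-2.0, 0.3], [-1.5, 0.2], [-1.1, 0.1], [-1.0, 0.1], [2.8, -0.4], [1.3, -0.4], [1.7, 0.2], [0.6, 0.2]]
```

```bash
cat > hold2.py <<'E'
from hold import *
q=c([(60,165),(82.5,452),(281,163),(285,451),(491,163),(488,451),(711,66),(686,527)])
def f(v,z=None):
    z=v[5] if z is None else z
    return (proj(m,world(v[:3],mm([(sx*l,y,z) for (y,l) in [(81,v[3]),(27,v[3]),(-27,v[3]),(-81,v[4])] for sx in (1,-1)])))-q).ravel()
for z in (70,66,None):
    s=least_squares(lambda v:f(v,z),[.424,-.256,-.06,37,59,70],x_scale=[.01,.01,.1,1,1,1]); print(z,s.x.round(4),np.degrees(s.x[2]).round(2),s.fun.reshape(-1,2).round(1).tolist())
    print(world(s.x,mm([(0,-81,0),(0,-27,0),(0,27,0),(0,81,0)]))[:,:2].round(4).tolist())
E
python3 hold2.py
```

```text
70 [ 4.24500e-01 -2.55900e-01 -6.06000e-02  3.59989e+01  5.75844e+01
  7.00000e+01] -3.47 [[-1.1, -0.0], [-0.7, 0.1], [-1.9, 0.2], [-0.0, 0.0], [0.5, -0.2], [0.4, -0.3], [1.7, 0.3], [1.0, 0.3]]
[[0.4196, -0.3368], [0.4229, -0.2829], [0.4261, -0.229], [0.4294, -0.1751]]
66 [ 4.24200e-01 -2.55800e-01 -6.08000e-02  3.64483e+01  5.83123e+01
  7.00000e+01] -3.48 [[0.0, -0.1], [0.4, -0.0], [-1.5, 0.1], [0.3, -0.0], [0.2, -0.2], [0.1, -0.3], [0.5, 0.3], [-0.0, 0.3]]
[[0.4193, -0.3367], [0.4226, -0.2828], [0.4259, -0.2289], [0.4292, -0.175]]
None [ 4.24200e-01 -2.55800e-01 -6.08000e-02  3.65018e+01  5.83988e+01
  6.55240e+01] -3.49 [[0.2, -0.1], [0.5, -0.0], [-1.4, 0.1], [0.3, -0.0], [0.1, -0.2], [0.0, -0.3], [0.4, 0.3], [-0.2, 0.3]]
[[0.4193, -0.3367], [0.4226, -0.2828], [0.4259, -0.2289], [0.4291, -0.175]]
```

```bash
python3 go.py .57 -.338 .24 -87
```

```text
at [ 0.3758 -0.2603  0.2599] yaw -93.8 tilt [-1.e-04 -6.e-04 -1.e+00] f [ 0.5  0.2 -0.8] t 3.25 grip 0.471 0.0 q [-0.39 -0.14  0.84  1.89  0.11  1.34 -1.22]
[ 0.04  0.01 -6.8 ] [0.1989 0.0646 0.0199]
```

Request:
{"api": "play_rows", "payload": {"plan": [0, 0, -6.8, 0.1989, 0.0646, 0.02, 0.47, 0, 0, -6.8, 0.1989, 0.0646, 0.02, 0.47, 0, 0, -6.8, 0.1989, 0.0646, 0.02, 0.47, 0, 0, -6.8, 0.1989, 0.0646, 0.02, 0.47, 0, 0, -6.8, 0.1989, 0.0646, 0.02, 0.47, 0, 0, -6.8, 0.1989, 0.0646, 0.02, 0.47, 0, 0, -6.8, 0.1989, 0.0646, 0.02, 0.47]}}

```text
clock: 4.12
position: [0.5685, -0.3385, 0.2403]
ee_rot: [1.0, 0.025, 0.0, -0.0]
ft_force: [-0.3, 0.5, -0.1]
grip_width: 0.473
grasp_force: 0.0
```

```bash
python3 snap.py w3; python3 - <<'E'
from sil import *
im=cv2.imread("pics/w3_raw.png"); m=pickle.load(open("pics/w3.pkl","rb"))
p0=proj(m,np.array([[.62,-.338,.122],[.56,-.338,.122],[.68,-.338,.122]])); print(p0.round())
x,y=p0[0].astype(int); s=im[y-100:y+120,x-90:x+70]; cv2.imwrite("pics/w3_c.png",cv2.resize(s,None,fx=2.7,fy=2.7,interpolation=cv2.INTER_CUBIC)); print(x-90,y-100)
E
```

```text
[[321. 130.]
 [317. 212.]
 [326.  36.]]
231 29
```

View pics/w3_c.png

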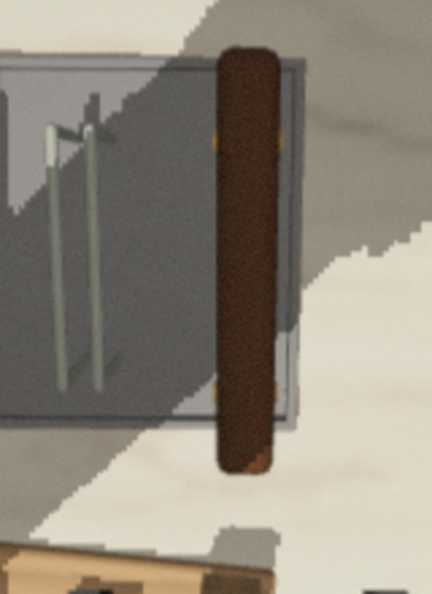

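The scraper handle runs from crop (248,48) to (244,472), seen from almost directly above.

```bash
python3 - <<'E'
from geo import *
import pickle
m=pickle.load(open("pics/w3.pkl","rb"))
f=lambda x,y:np.array([x,y])/2.7+[231,29]-.5+.5/2.7
a,b=[onplane(m,f(*v),.122) for v in ((248,48),(244,472))]
d=a-b; print(a.round(4),b.round(4),((a+b)/2).round(4),np.linalg.norm(d).round(4),np.degrees(np.arctan2(d[1],d[0])).round(2))
w=[onplane(m,f(*v),.122) for v in ((217,200),(277,200),(217,400),(272,400))]; print(np.linalg.norm(w[0]-w[1]),np.linalg.norm(w[2]-w[3]))
E
python3 go.py .618 -.3385 .18 -87.2 .618 -.3385 .106 -87.2
```

```text
[ 0.6735 -0.3361  0.122 ] [ 0.5667 -0.3408  0.122 ] [ 0.6201 -0.3385  0.122 ] 0.1069 2.52
0.015114448740085332 0.014698847191463964
at [ 0.5686 -0.3384  0.2405] yaw -87.08 tilt [ 1.3e-03  4.0e-04 -1.0e+00] f [ 0.5 -0.  -0.4] t 4.17 grip 0.47 0.0 q [-0.15  0.55  0.92  1.4  -0.43  1.4  -0.75]
[-0.02 -0.08  0.12] [0.0493 0.0027 0.0606]
[-0.02 -0.08  0.12] [0.0492 0.0027 0.1346]
```

Request:
{"api": "play_rows", "payload": {"plan": [0, 0, -0.3, 0.0511, 0.0027, 0.06, 0.47, 0, 0, -0.3, 0.0511, 0.0027, 0.06, 0.47, 0, 0, -0.3, 0.0511, 0.0027, 0.085, 0.47, 0, 0, -0.3, 0.0511, 0.0027, 0.11, 0.47, 0, 0, -0.3, 0.0511, 0.0027, 0.134, 0.47, 0, 0, -0.3, 0.0511, 0.0027, 0.134, 0.47], "squeeze": 60}}

```text
clock: 4.92
position: [0.6192, -0.3382, 0.1054]
ee_rot: [1.0, 0.028, -0.001, -0.001]
ft_force: [-0.3, 0.2, 0.0]
grip_width: 0.468
grasp_force: 0.0
```

```bash
python3 go.py .62 -.3385 .106 -87.5
```

```text
at [ 0.6192 -0.3382  0.1054] yaw -86.79 tilt [-0.0014  0.001  -1.    ] f [-0.3  0.2  0. ] t 4.92 grip 0.468 0.0 q [-0.09  0.74  0.82  1.41 -0.55  1.23 -0.73]
[-0.06  0.08  0.71] [ 0.0008  0.0003 -0.0006]
```

Request:
{"api": "play_rows", "payload": {"plan": [0, 0, 0.7, 0.001, 0, 0, 0.47, 0, 0, 0.7, 0.001, 0, 0, 0, 0, 0, 0.7, 0.001, 0, 0, 0, 0, 0, 0.7, 0.001, 0, 0, 0, 0, 0, 0.7, 0.001, 0, 0, 0, 0, 0, 0.7, 0.001, 0, 0, 0, 0, 0, 0.7, 0.001, 0, 0, 0], "squeeze": 60}}

```text
clock: 5.8
position: [0.6218, -0.339, 0.1073]
ee_rot: [1.0, 0.022, 0.001, 0.0]
ft_force: [-0.5, 1.1, 6.4]
grip_width: 0.176
grasp_force: 59.6
```

```bash
python3 go.py .62 -.3385 .26 -87.5
```

```text
at [ 0.6218 -0.339   0.1073] yaw -87.46 tilt [ 2.e-03 -7.e-04 -1.e+00] f [-0.5  1.1  6.4] t 5.8 grip 0.176 59.6 q [-0.09  0.74  0.82  1.4  -0.55  1.23 -0.74]
[ 0.04 -0.11  0.04] [-0.0014 -0.0004 -0.1527]
```

Request:
{"api": "play_rows", "payload": {"plan": [0, 0, 0, 0, 0, -0.02, 0, 0, 0, 0, 0, 0, -0.05, 0, 0, 0, 0, 0, 0, -0.08, 0, 0, 0, 0, -0.001, 0, -0.12, 0, 0, 0, 0, -0.001, 0, -0.153, 0, 0, 0, 0, -0.001, 0, -0.153, 0, 0, 0, 0, -0.001, 0, -0.153, 0]}}

```text
clock: 6.68
position: [0.6198, -0.3386, 0.2587]
ee_rot: [1.0, 0.022, -0.0, -0.0]
ft_force: [-0.0, 0.8, -1.4]
grip_width: 0.172
grasp_force: 58.6
```

```bash
python3 snap.py s1 side; python3 snap.py w4; python3 go.py .62 -.3385 .26 -87.5
```

```text
at [ 0.6198 -0.3383  0.2578] yaw -87.47 tilt [-0.0015  0.001  -1.    ] f [-0.2 -0.4 -0.8] t 6.78 grip 0.181 58.6 q [-0.09  0.64  0.89  1.23 -0.48  1.49 -0.8 ]
[-0.06  0.08  0.03] [ 0.0002  0.0002 -0.0022]
```

View pics/s1.png

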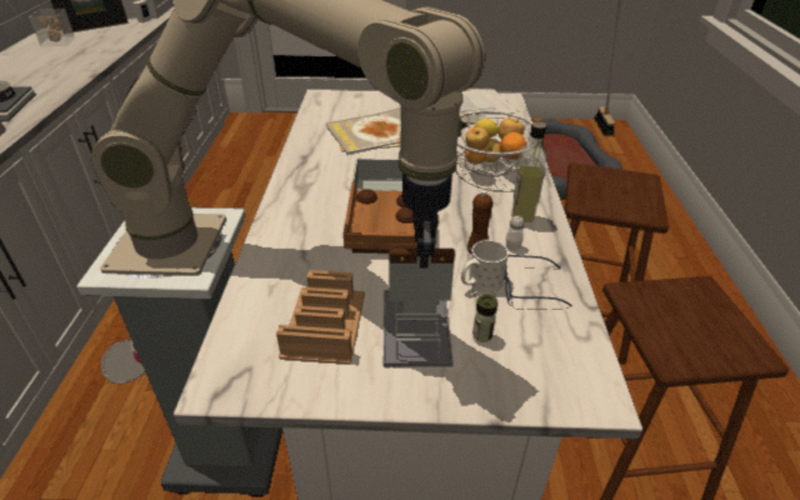

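```bash
python3 go.py .50 .07 .285 -89.3
```

```text
at [ 0.6198 -0.3383  0.2578] yaw -87.47 tilt [-0.0015  0.001  -1.    ] f [-0.2 -0.4 -0.8] t 6.78 grip 0.181 58.6 q [-0.09  0.64  0.89  1.23 -0.48  1.49 -0.8 ]
[-0.06  0.08  1.83] [-0.1017 -0.4132 -0.0267]
```

Request:
{"api": "play_rows", "payload": {"plan": [0, 0, 0.5, -0.01, -0.05, -0.027, 0, 0, 0, 1, -0.03, -0.11, -0.027, 0, 0, 0, 1.8, -0.045, -0.17, -0.027, 0, 0, 0, 1.8, -0.06, -0.23, -0.027, 0, 0, 0, 1.8, -0.08, -0.29, -0.027, 0, 0, 0, 1.8, -0.095, -0.35, -0.027, 0, 0, 0, 1.8, -0.1017, -0.39, -0.027, 0, 0, 0, 1.8, -0.1017, -0.4132, -0.027, 0, 0, 0, 1.8, -0.1017, -0.4132, -0.027, 0, 0, 0, 1.8, -0.1017, -0.4132, -0.027, 0]}}

```text
clock: 8.02
position: [0.5002, 0.0685, 0.2855]
ee_rot: [1.0, 0.006, -0.0, 0.0]
ft_force: [0.4, -0.9, -1.4]
grip_width: 0.173
grasp_force: 58.9
```

```bash
python3 snap.py w5; python3 go.py .50 .07 .285 -89.3
```

```text
at [0.5003 0.0682 0.2856] yaw -89.38 tilt [-4.e-04 -5.e-04 -1.e+00] f [-0.1 -0.3 -0.3] t 8.07 grip 0.179 58.9 q [-1.11  0.02  0.91  1.75 -0.02  1.38 -1.76]
[ 0.03  0.02 -0.08] [-0.0002 -0.0018  0.0006]
```

View pics/w5.png

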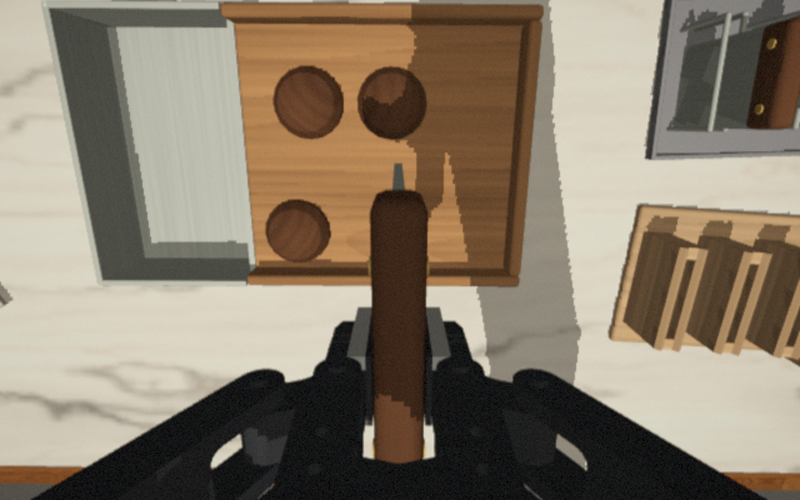

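The wrist view shows three shells at (309,102), (392,102) and (298,231), with the board's open edge at column ~240.

```bash
cat > brd.py <<'E'
from geo import *
import pickle
m=pickle.load(open("pics/w5.pkl","rb")); v=lambda l:(np.array(l)+.5)/1.25-.5
L=np.array([(107,-145,70),(-107,-145,70),(-107,210,70),(107,85,70),(-107,85,70),(-97,85,45)])*1e-3
q=v([(543,6),(519,285),(100,283),(222,4),(250,286),(254,270)])
p,r=fit([(m,L,q)],(.547,.106,.01)); print(p.round(4),np.degrees(p[2]).round(2),r.round(1).tolist())
for s in ((309,102),(392,102),(298,231)):
    X=onplane(m,v(s),.052); d=X[:2]-p[:2]; c,t=np.cos(p[2]),np.sin(p[2]); print("shell",X.round(3),"board",(c*d[0]+t*d[1]).round(3),(-t*d[0]+c*d[1]).round(3))
for n,l in (("L0",(-40,-115,0)),("L1",(-40,95,0)),("R0",(40,-115,0)),("R1",(40,95,0))): print(n,world(p,np.array(l)*1e-3).round(4))
E
python3 brd.py
```

```text
[0.5453 0.1096 0.0047] 0.27 [[3.1, -0.3], [1.3, 3.6], [-1.2, 3.2], [-1.7, -0.8], [-2.0, 1.5], [1.4, -2.3]]
shell [0.587 0.139 0.052] board 0.042 0.029
shell [0.588 0.074 0.052] board 0.043 -0.036
shell [0.483 0.153 0.052] board -0.062 0.044
L0 [ 0.5058 -0.0056  0.    ]
L1 [0.5048 0.2044 0.    ]
R0 [ 0.5858 -0.0052  0.    ]
R1 [0.5848 0.2048 0.    ]
```

```bash
python3 - <<'E'
from geo import *
for n,p in (("pepper",(383,201)),("mug",(391,236)),("spice",(388,270))): print(n,onplane(CAM["side"],p,0).round(3))
E
python3 go.py .583 .006 .2 -89.5 .583 .006 .146 -89.5
```

```text
pepper [0.767 0.001 0.   ]
mug [ 0.777 -0.152  0.   ]
spice [ 0.757 -0.278  0.   ]
at [0.5003 0.0682 0.2856] yaw -89.38 tilt [-4.e-04 -5.e-04 -1.e+00] f [-0.1 -0.3 -0.3] t 8.07 grip 0.179 58.9 q [-1.11  0.02  0.91  1.75 -0.02  1.38 -1.76]
[0.03 0.02 0.12] [0.0821 0.063  0.0856]
[0.03 0.02 0.12] [0.0821 0.063  0.1396]
```

Request:
{"api": "play_rows", "payload": {"plan": [0, 0, 0.1, 0.041, 0.03, 0, 0, 0, 0, 0.1, 0.082, 0.063, 0, 0, 0, 0, 0.1, 0.082, 0.063, 0.03, 0, 0, 0, 0.1, 0.082, 0.063, 0.08, 0, 0, 0, 0.1, 0.082, 0.063, 0.115, 0, 0, 0, 0.1, 0.082, 0.063, 0.128, 0, 0, 0, 0.1, 0.082, 0.063, 0.136, 0, 0, 0, 0.1, 0.082, 0.063, 0.1395, 0, 0, 0, 0.1, 0.082, 0.063, 0.1395, 0]}}

```text
clock: 9.2
position: [0.5835, 0.0077, 0.147]
ee_rot: [1.0, 0.005, 0.001, -0.0]
ft_force: [0.3, 0.4, -0.7]
grip_width: 0.181
grasp_force: 59.1
```

```bash
python3 snap.py w6; python3 go.py .583 .006 .146 -89.5 .583 .208 .146 -89.5
```

```text
at [0.5835 0.0077 0.1471] yaw -89.36 tilt [ 1.2e-03  4.0e-04 -1.0e+00] f [ 0.   0.8 -0.3] t 9.25 grip 0.18 59.1 q [-0.82  0.44  0.93  1.74 -0.38  1.16 -1.35]
[-0.02 -0.07  0.14] [-0.0005  0.0017  0.0011]
[-0.02 -0.07  0.14] [ 0.0017 -0.2003  0.0012]
```

View pics/w6.png

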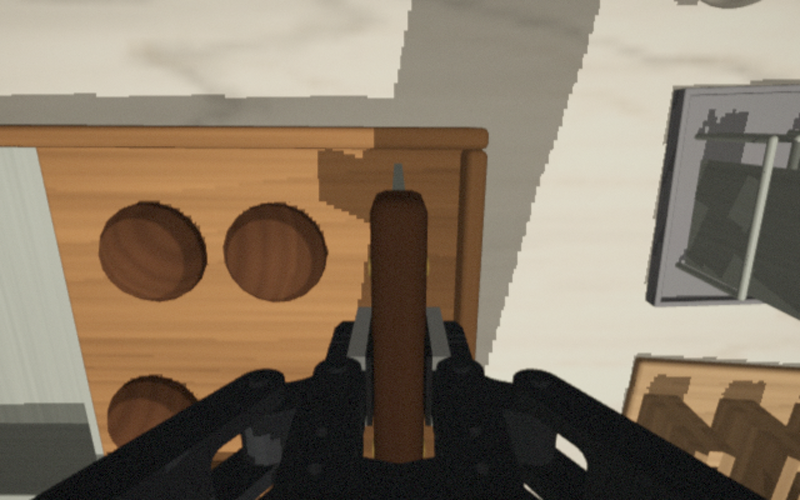

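Blade is clear of the rim and both right-lane shells are ahead of it. Sweep towards +y.

Request:
{"api": "play_rows", "payload": {"plan": [0, 0, 0.1, 0, -0.011, 0.002, 0, 0, 0, 0.1, 0, -0.022, 0.002, 0, 0, 0, 0.1, 0, -0.033, 0.002, 0, 0, 0, 0.1, 0, -0.044, 0.002, 0, 0, 0, 0.1, 0, -0.055, 0.002, 0, 0, 0, 0.1, 0, -0.066, 0.002, 0, 0, 0, 0.1, 0, -0.077, 0.002, 0, 0, 0, 0.1, 0, -0.088, 0.002, 0, 0, 0, 0.1, 0, -0.099, 0.002, 0, 0, 0, 0.1, 0, -0.11, 0.002, 0, 0, 0, 0.1, 0, -0.121, 0.002, 0, 0, 0, 0.1, 0, -0.132, 0.002, 0, 0, 0, 0.1, 0, -0.143, 0.002, 0, 0, 0, 0.1, 0, -0.154, 0.002, 0, 0, 0, 0.1, 0, -0.165, 0.002, 0, 0, 0, 0.1, 0, -0.176, 0.002, 0, 0, 0, 0.1, 0, -0.187, 0.002, 0, 0, 0, 0.1, 0, -0.196, 0.002, 0, 0, 0, 0.1, 0, -0.203, 0.002, 0]}}

```text
clock: 11.62
position: [0.5807, 0.2114, 0.1442]
ee_rot: [1.0, 0.005, -0.0, -0.0]
ft_force: [-0.1, -0.2, -1.2]
grip_width: 0.177
grasp_force: 59.2
```

```bash
python3 go.py .583 .208 .2 -89.5 .509 .06 .2 -89.5
```

```text
at [0.5807 0.2114 0.1442] yaw -89.45 tilt [-2.e-04  1.e-04 -1.e+00] f [-0.1 -0.2 -1.2] t 11.62 grip 0.177 59.2 q [-1.07  0.51  0.87  1.64 -0.41  1.18 -1.67]
[-0.01  0.01  0.05] [ 0.0023  0.0035 -0.0558]
[-0.01  0.01  0.05] [-0.0731  0.1507 -0.0558]
```

Request:
{"api": "play_rows", "payload": {"plan": [0, 0, 0, 0, 0, -0.03, 0, 0, 0, 0, 0, 0, -0.07, 0, 0, 0, 0, -0.03, 0.05, -0.07, 0, 0, 0, 0, -0.06, 0.1, -0.07, 0, 0, 0, 0, -0.073, 0.16, -0.07, 0, 0, 0, 0, -0.073, 0.181, -0.07, 0, 0, 0, 0, -0.073, 0.181, -0.07, 0]}}

```text
clock: 12.5
position: [0.5094, 0.0275, 0.2146]
ee_rot: [1.0, 0.003, 0.0, -0.001]
ft_force: [-0.6, 0.3, -0.3]
grip_width: 0.179
grasp_force: 59.2
```

```bash
python3 snap.py w7; python3 go.py .509 .03 .145 -89.5 .509 .208 .145 -89.5
```

```text
at [0.5095 0.0291 0.2144] yaw -89.54 tilt [ 2.e-04  9.e-04 -1.e+00] f [ 1.   1.  -0.5] t 12.55 grip 0.178 59.2 q [-1.12  0.13  1.07  1.84 -0.13  1.23 -1.58]
[-0.05 -0.01 -0.04] [-0.0006 -0.0008  0.0695]
[-0.05 -0.01 -0.04] [ 0.0009 -0.1788  0.0696]
```

View pics/w7.png

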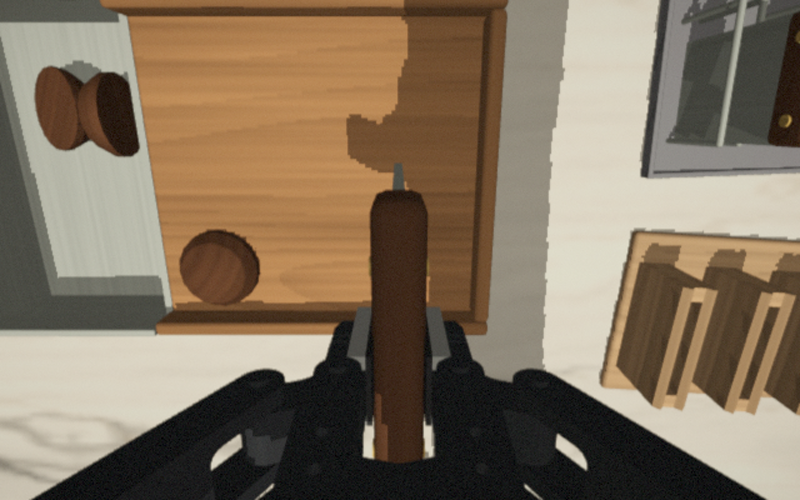

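Two shells are in the tray (px 60,108 and 110,113), and the third is still at (220,267). Sweep the left lane.

Request:
{"api": "play_rows", "payload": {"plan": [0, 0, 0, 0.002, 0, 0.03, 0, 0, 0, 0, 0.002, 0, 0.055, 0, 0, 0, 0, 0.002, 0, 0.066, 0, 0, 0, 0, 0.002, -0.005, 0.0695, 0, 0, 0, 0, 0.002, -0.018, 0.0695, 0, 0, 0, 0, 0.002, -0.031, 0.0695, 0, 0, 0, 0, 0.002, -0.044, 0.0695, 0, 0, 0, 0, 0.002, -0.057, 0.0695, 0, 0, 0, 0, 0.002, -0.07, 0.0695, 0, 0, 0, 0, 0.002, -0.082, 0.0695, 0, 0, 0, 0, 0.002, -0.094, 0.0695, 0, 0, 0, 0, 0.002, -0.106, 0.0695, 0, 0, 0, 0, 0.002, -0.118, 0.0695, 0, 0, 0, 0, 0.002, -0.13, 0.0695, 0, 0, 0, 0, 0.002, -0.142, 0.0695, 0, 0, 0, 0, 0.002, -0.154, 0.0695, 0, 0, 0, 0, 0.002, -0.166, 0.0695, 0, 0, 0, 0, 0.002, -0.176, 0.0695, 0, 0, 0, 0, 0.002, -0.183, 0.0695, 0]}}

```text
clock: 14.92
position: [0.5097, 0.2127, 0.1448]
ee_rot: [1.0, 0.005, -0.0, 0.0]
ft_force: [-0.1, -0.0, -1.0]
grip_width: 0.179
grasp_force: 59.2
```

```bash
python3 go.py .511 .05 .26 -89.5
```

```text
at [0.5097 0.2127 0.1448] yaw -89.45 tilt [-0.e+00 -1.e-04 -1.e+00] f [-0.1 -0.  -1. ] t 14.93 grip 0.179 59.2 q [-1.25  0.36  0.93  1.82 -0.32  1.12 -1.77]
[0.   0.   0.05] [-0.0003  0.1628 -0.1152]
```

Request:
{"api": "play_rows", "payload": {"plan": [0, 0, 0, 0, 0, -0.04, 0, 0, 0, 0, 0, 0, -0.09, 0, 0, 0, 0, 0, 0.05, -0.12, 0, 0, 0, 0, 0, 0.1, -0.13, 0, 0, 0, 0, 0, 0.15, -0.13, 0, 0, 0, 0, 0, 0.16, -0.13, 0, 0, 0, 0, 0, 0.16, -0.13, 0]}}

```text
clock: 15.8
position: [0.5113, 0.0519, 0.2748]
ee_rot: [1.0, 0.004, 0.0, -0.0]
ft_force: [-0.1, 1.0, -1.3]
grip_width: 0.177
grasp_force: 59.2
```

```bash
python3 snap.py w8; python3 snap.py s8 side; python3 - <<'E'
import cv2,numpy as np
a=cv2.imread("pics/w8_raw.png"); b=cv2.imread("pics/s8_raw.png")[110:250,250:420]
b=cv2.resize(b,None,fx=2.3,fy=2.3); o=np.zeros((400,800,3),np.uint8); o[:320,:512]=cv2.resize(a,(512,320)); h,w=b.shape[:2]; o[:h,512:]=b[:,:288]; cv2.imwrite("pics/m8.png",o)
E
python3 go.py .4193 -.3367 .26 -93.5
```

```text
at [0.5112 0.0535 0.2746] yaw -89.37 tilt [-2.e-04 -0.e+00 -1.e+00] f [ 0.3  1.3 -0.4] t 15.9 grip 0.185 59.2 q [-1.23  0.08  1.1   1.75 -0.07  1.36 -1.67]
[0.   0.01 4.13] [-0.0962  0.3892  0.0147]
```

View pics/m8.png

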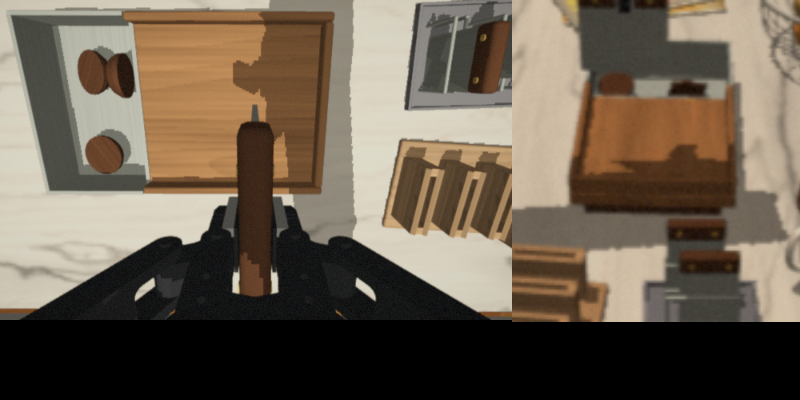

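All three shells lie in the tray (px 92,70, 120,75, 104,154) and the board is clear. Now I'll work out the blade's offset in the hand, then go to the wide slot.

```bash
python3 - <<'E'
from geo import *
import pickle,cv2
from scipy.spatial.transform import Rotation as T
m=pickle.load(open("pics/w8.pkl","rb")); P=np.array([.5112,.0535,.2746]); yaw=np.radians(-89.37); ty=np.array([np.cos(yaw),np.sin(yaw)]); tx=np.array([-np.sin(yaw),np.cos(yaw)])
im=cv2.cvtColor(cv2.imread("pics/w8_raw.png"),cv2.COLOR_BGR2GRAY)
for r in (165,180,200,220): print(r,im[r,288:352].tolist())
print(im[140:170,318].tolist())
for px in ((318.5,152.5),):
    X=onplane(m,px,P[2]+.015)[:2]-P[:2]; print(px,"tool x,y",(X@tx).round(4),(X@ty).round(4))
E
python3 go.py .4193 -.3367 .26 -93.5 .4193 -.3367 .19 -93.5
```

```text
165 [133, 133, 134, 133, 135, 135, 133, 137, 129, 80, 41, 38, 33, 37, 39, 39, 39, 41, 42, 42, 40, 34, 40, 35, 43, 34, 37, 45, 45, 41, 38, 40, 44, 39, 38, 36, 42, 40, 36, 42, 41, 41, 35, 42, 38, 44, 38, 40, 43, 37, 33, 32, 53, 74, 78, 80, 78, 81, 78, 76, 82, 79, 79, 83]
180 [136, 138, 138, 140, 136, 138, 135, 116, 62, 31, 32, 40, 41, 41, 39, 45, 41, 43, 47, 39, 44, 46, 48, 46, 46, 41, 48, 46, 44, 44, 43, 49, 42, 44, 47, 46, 45, 43, 48, 48, 46, 42, 46, 45, 38, 46, 40, 41, 42, 40, 36, 35, 39, 48, 101, 135, 139, 141, 139, 139, 139, 139, 140, 139]
200 [148, 150, 148, 150, 150, 149, 149, 147, 91, 41, 39, 34, 35, 39, 32, 39, 40, 39, 42, 44, 38, 42, 43, 45, 45, 45, 49, 43, 46, 42, 45, 46, 44, 46, 43, 46, 46, 48, 42, 51, 44, 45, 45, 48, 44, 44, 44, 41, 41, 42, 39, 38, 38, 77, 141, 152, 152, 153, 151, 152, 150, 152, 152, 151]
220 [143, 140, 142, 143, 144, 142, 140, 117, 82, 47, 26, 38, 36, 39, 36, 39, 42, 38, 40, 44, 42, 47, 46, 48, 41, 44, 43, 43, 45, 46, 41, 44, 46, 44, 46, 42, 43, 47, 46, 48, 47, 47, 42, 40, 46, 43, 44, 42, 37, 42, 40, 40, 32, 90, 112, 134, 139, 141, 141, 141, 141, 140, 137, 140]
[78, 80, 79, 74, 78, 76, 74, 70, 77, 75, 74, 61, 42, 29, 25, 33, 33, 28, 24, 28, 29, 31, 38, 31, 43, 38, 45, 41, 42, 45]
(318.5, 152.5) tool x,y 0.0556 0.0021
at [0.5112 0.0535 0.2746] yaw -89.37 tilt [-2.e-04 -0.e+00 -1.e+00] f [ 0.3  1.3 -0.4] t 15.9 grip 0.185 59.2 q [-1.23  0.08  1.1   1.75 -0.07  1.36 -1.67]
[0.   0.01 4.13] [-0.0962  0.3892  0.0147]
[0.   0.01 4.13] [-0.0962  0.3892  0.0847]
```

Request:
{"api": "play_rows", "payload": {"plan": [0, 0, 0.5, 0, 0.05, 0, 0, 0, 0, 1, -0.02, 0.11, 0, 0, 0, 0, 2, -0.04, 0.17, 0, 0, 0, 0, 3, -0.055, 0.23, 0, 0, 0, 0, 4.1, -0.07, 0.29, 0, 0, 0, 0, 4.1, -0.085, 0.35, 0, 0, 0, 0, 4.1, -0.0955, 0.38, 0.015, 0, 0, 0, 4.1, -0.0955, 0.3892, 0.03, 0, 0, 0, 4.1, -0.0955, 0.3892, 0.06, 0, 0, 0, 4.1, -0.0955, 0.3892, 0.085, 0, 0, 0, 4.1, -0.0955, 0.3892, 0.085, 0, 0, 0, 4.1, -0.0955, 0.3892, 0.085, 0]}}

```text
clock: 17.4
position: [0.4202, -0.3378, 0.1905]
ee_rot: [1.0, -0.031, 0.0, 0.0]
ft_force: [0.2, 0.6, -1.4]
grip_width: 0.177
grasp_force: 59.2
```

```bash
python3 go.py .42 -.3367 .175 -93.5; python3 snap.py s9 side;  python3 snap.py c9 scene; python3 - <<'E'
import cv2,numpy as np
a=cv2.imread("pics/s9_raw.png")[180:305,200:320]; b=cv2.imread("pics/c9_raw.png")[230:370,290:430]
o=np.hstack([cv2.resize(a,(400,417)),cv2.resize(b,(400,417) if 0 else (400,417))]); cv2.imwrite("pics/m9.png",o)
E
```

```text
at [ 0.4202 -0.3378  0.1905] yaw -93.51 tilt [ 2.e-04 -6.e-04 -1.e+00] f [ 0.2  0.6 -1.4] t 17.4 grip 0.177 59.2 q [-0.4   0.35  1.2   1.81 -0.35  1.22 -0.73]
[ 0.03 -0.01 -0.01] [-0.0003 -0.0011  0.0155]
```

View pics/m9.png

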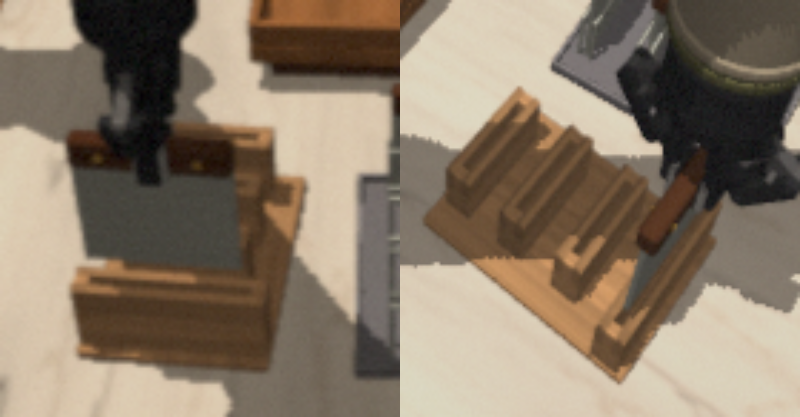

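```bash
python3 - <<'E'
from geo import *
S,C=CAM["side"],CAM["scene"]
H=(.4242,-.2558,np.radians(-3.48))
s=lambda q:((q-[200,180])*3.333).round(1).tolist(); c=lambda q:((q-[290,230])*[400/140,417/140]).round(1).tolist()
print("slot wide ends z66 side",s(proj(S,world(H,[(-.059,-.081,.066),(.059,-.081,.066)]))),"scene",c(proj(C,world(H,[(-.059,-.081,.066),(.059,-.081,.066)]))))
for n in (0,27,81): print("narrow",n,s(proj(S,world(H,[(-.037,n,.066) if 0 else (-.037,n/1e3,.066),(.037,n/1e3,.066)]))))
B=(.4205,-.3375,np.radians(-3.5)); 
print("blade edge",s(proj(S,world(B,[(-.055,0,.0915),(.055,0,.0915)]))),"scene",c(proj(C,world(B,[(-.055,0,.0915),(.055,0,.0915)]))))
print("sleeve near top",s(proj(S,world(H,[(-.0685,-.093,.07),(.0685,-.093,.07)]))))
E
```

```text
slot wide ends z66 side [[84.9, 279.7], [248.9, 292.1]] scene [[216.9, 322.8], [302.1, 202.1]]
narrow 0 [[141.4, 202.2], [238.4, 209.1]]
narrow 27 [[149.4, 177.6], [244.6, 184.3]]
narrow 81 [[164.6, 131.2], [256.4, 137.4]]
blade edge [[87.5, 256.0], [242.8, 267.6]] scene [[225.9, 303.7], [306.9, 189.7]]
sleeve near top [[66.5, 287.4], [259.1, 302.0]]
```

Request:
{"api": "play_rows", "payload": {"plan": [0, 0, 0, 0.0015, -0.001, 0.008, 0, 0, 0, 0, 0.0015, -0.001, 0.016, 0, 0, 0, 0, 0.0015, -0.001, 0.019, 0, 0, 0, 0, 0.0015, -0.001, 0.022, 0, 0, 0, 0, 0.0015, -0.001, 0.025, 0, 0, 0, 0, 0.0015, -0.001, 0.025, 0]}}

```text
clock: 18.25
position: [0.4209, -0.3371, 0.1646]
ee_rot: [1.0, -0.031, -0.0, -0.0]
ft_force: [0.7, 0.1, -0.3]
grip_width: 0.176
grasp_force: 59.3
```

```bash
python3 go.py .4215 -.3367 .155 -93.5
```

```text
at [ 0.4209 -0.3371  0.1646] yaw -93.58 tilt [-2.e-04  2.e-04 -1.e+00] f [ 0.7  0.1 -0.3] t 18.25 grip 0.176 59.3 q [-0.37  0.38  1.17  1.84 -0.38  1.18 -0.71]
[-0.01  0.01 -0.08] [ 0.0006 -0.0004  0.0096]
```

Request:
{"api": "play_rows", "payload": {"plan": [0, 0, 0, 0.0005, 0, 0.003, 0, 0, 0, 0, 0.0005, 0, 0.006, 0, 0, 0, 0, 0.0005, 0, 0.009, 0, 0, 0, 0, 0.0005, 0, 0.012, 0, 0, 0, 0, 0.0005, 0, 0.015, 0, 0, 0, 0, 0.0005, 0, 0.015, 0]}}

```text
clock: 19.0
position: [0.4213, -0.3371, 0.1495]
ee_rot: [1.0, -0.031, -0.0, -0.0]
ft_force: [-0.3, 0.4, -1.1]
grip_width: 0.175
grasp_force: 59.3
```

```bash
python3 go.py .4215 -.3367 .109 -93.5; python3 -c "
from workcell import status;print(status.get_obs()['torque'])"
```

```text
at [ 0.4213 -0.3371  0.1495] yaw -93.57 tilt [-3.e-04  2.e-04 -1.e+00] f [-0.3  0.4 -1.1] t 19.0 grip 0.175 59.3 q [-0.35  0.4   1.15  1.85 -0.4   1.15 -0.69]
[-0.01  0.02 -0.07] [ 0.0002 -0.0004  0.0405]
[0.0044189  0.02258333 0.05132819]
```

Request:
{"api": "play_rows", "payload": {"plan": [0, 0, 0, 0, 0, 0.005, 0, 0, 0, 0, 0, 0, 0.01, 0, 0, 0, 0, 0, 0, 0.015, 0, 0, 0, 0, 0, 0, 0.02, 0, 0, 0, 0, 0, 0, 0.025, 0, 0, 0, 0, 0, 0, 0.03, 0, 0, 0, 0, 0, 0, 0.034, 0, 0, 0, 0, 0, 0, 0.037, 0, 0, 0, 0, 0, 0, 0.039, 0, 0, 0, 0, 0, 0, 0.039, 0]}}

```text
clock: 20.25
position: [0.4214, -0.3371, 0.1107]
ee_rot: [1.0, -0.031, -0.0, -0.0]
ft_force: [0.7, 0.1, -0.8]
grip_width: 0.177
grasp_force: 59.3
```

```bash
python3 go.py .4215 -.3367 .109 -93.5
```

```text
at [ 0.4214 -0.3371  0.1107] yaw -93.57 tilt [-1.e-04  1.e-04 -1.e+00] f [ 0.7  0.1 -0.8] t 20.25 grip 0.177 59.3 q [-0.3   0.45  1.09  1.89 -0.46  1.08 -0.66]
[-0.01  0.01 -0.07] [ 0.0001 -0.0005  0.0017]
```

Not touching the floor yet. Press down gently in 1 mm steps.

Request:
{"api": "play_rows", "payload": {"plan": [0, 0, 0, 0, 0, 0.001, 0, 0, 0, 0, 0, 0, 0.002, 0, 0, 0, 0, 0, 0, 0.003, 0, 0, 0, 0, 0, 0, 0.003, 0]}}

```text
clock: 20.75
position: [0.4216, -0.3377, 0.1092]
ee_rot: [1.0, -0.031, 0.001, -0.0]
ft_force: [-4.5, 4.1, 17.5]
grip_width: 0.177
grasp_force: 62.2
```

Request:
{"api": "play_rows", "payload": {"plan": [0, 0, 0, 0, 0, -0.002, 0.4, 0, 0, 0, 0, 0, -0.002, 0.47, 0, 0, 0, 0, 0, -0.002, 0.47, 0, 0, 0, 0, 0, -0.002, 0.47, 0, 0, 0, 0, 0, -0.02, 0.47, 0, 0, 0, 0, 0, -0.06, 0.47, 0, 0, 0, 0, 0, -0.12, 0.47, 0, 0, 0, 0, 0, -0.15, 0.47, 0, 0, 0, 0, 0, -0.15, 0.47]}}

```text
clock: 21.88
position: [0.4221, -0.3382, 0.2607]
ee_rot: [1.0, -0.031, 0.002, 0.001]
ft_force: [0.5, 0.4, -0.1]
grip_width: 0.473
grasp_force: 0.0
```

```bash
python3 go.py .56 -.2315 .24 -88
```

```text
at [ 0.4221 -0.3382  0.2607] yaw -93.58 tilt [ 0.0042 -0.0013 -1.    ] f [ 0.5  0.4 -0.1] t 21.88 grip 0.473 0.0 q [-0.47  0.27  1.26  1.71 -0.27  1.35 -0.79]
[ 0.07 -0.24 -5.58] [ 0.1309 -0.1151  0.0211]
```

Request:
{"api": "play_rows", "payload": {"plan": [0, 0, -2, 0.05, -0.04, 0.01, 0.47, 0, 0, -5.5, 0.1, -0.08, 0.021, 0.47, 0, 0, -5.5, 0.141, -0.1151, 0.021, 0.47, 0, 0, -5.5, 0.141, -0.1151, 0.021, 0.47, 0, 0, -5.5, 0.141, -0.1151, 0.021, 0.47, 0, 0, -5.5, 0.141, -0.1151, 0.021, 0.47]}}

```text
clock: 22.62
position: [0.5682, -0.2323, 0.2369]
ee_rot: [1.0, 0.016, -0.0, -0.0]
ft_force: [1.2, -0.6, -1.0]
grip_width: 0.473
grasp_force: 0.0
```

```bash
cat > han.py <<'E'
# overhead handle measure: han.py name x y  -> handle middle and yaw in the world (z=.122 plane)
import sys,cv2,pickle
from geo import *
n,x,y=sys.argv[1],float(sys.argv[2]),float(sys.argv[3])
im=cv2.imread(f"pics/{n}_raw.png"); m=pickle.load(open(f"pics/{n}.pkl","rb"))
hsv=cv2.cvtColor(im,cv2.COLOR_BGR2HSV); k=((hsv[...,1]>120)&(hsv[...,2]<125)).astype(np.uint8)
k=cv2.morphologyEx(k,cv2.MORPH_OPEN,np.ones((5,5)))
N,lab,st,ce=cv2.connectedComponentsWithStats(k); u=proj(m,np.array([x,y,.122])).round().astype(int); i=lab[u[1],u[0]]; print(u,st[i])
q=cv2.boxPoints(cv2.minAreaRect(np.argwhere(lab==i)[:,::-1].astype(np.float32)))
W=np.array([onplane(m,p,.122) for p in q])[:,:2]; W=W[np.argsort(W[:,0])]; a,b=W[2:].mean(0),W[:2].mean(0); d=a-b
print("mid",((a+b)/2).round(4),"len",np.linalg.norm(d).round(4),"wid",np.linalg.norm(W[0]-W[1]).round(4),np.linalg.norm(W[2]-W[3]).round(4),"yaw",np.degrees(np.arctan2(d[1],d[0])).round(2))
E
python3 snap.py w10; python3 han.py w10 .62 -.231; python3 han.py w10 .606 -.177; python3 go.py .62 -.231 .16 -87.5
```

```text
[318 130] [ 306   81   24   95 1970]
mid [ 0.6199 -0.2304] len 0.0633 wid 0.0163 0.0152 yaw 1.75
[240 148] [ 229  102   30   92 2034]
mid [ 0.6051 -0.1795] len 0.0631 wid 0.0179 0.0167 yaw 2.75
at [ 0.5684 -0.2322  0.237 ] yaw -88.2 tilt [ 3.e-04  3.e-04 -1.e+00] f [ 0.2 -0.  -0.1] t 22.68 grip 0.474 0.0 q [-0.47  0.49  1.08  1.55 -0.44  1.37 -0.89]
[-0.02 -0.02 -0.7 ] [0.0516 0.0005 0.077 ]
```

Request:
{"api": "play_rows", "payload": {"plan": [0, 0, 0, 0.0526, 0.0002, 0.03, 0.47, 0, 0, 0, 0.0526, 0.0002, 0.06, 0.47, 0, 0, 0, 0.0526, 0.0002, 0.085, 0.47, 0, 0, 0, 0.0526, 0.0002, 0.11, 0.47, 0, 0, 0, 0.0526, 0.0002, 0.13, 0.47, 0, 0, 0, 0.0526, 0.0002, 0.13, 0.47, 0, 0, 0, 0.0526, 0.0002, 0.13, 0, 0, 0, 0, 0.0526, 0.0002, 0.13, 0, 0, 0, 0, 0.0526, 0.0002, 0.13, 0, 0, 0, 0, 0.0526, 0.0002, 0.13, 0, 0, 0, 0, 0.0526, 0.0002, 0.13, 0, 0, 0, 0, 0.0526, 0.0002, 0.13, 0], "squeeze": 60}}

```text
clock: 24.18
position: [0.6226, -0.2299, 0.1081]
ee_rot: [1.0, 0.017, 0.001, 0.0]
ft_force: [-0.2, -0.8, 6.8]
grip_width: 0.174
grasp_force: 59.1
```

```bash
python3 go.py .62 -.23 .26 -88
```

```text
at [ 0.6226 -0.2299  0.1081] yaw -88.07 tilt [ 2.1e-03 -6.0e-04 -1.0e+00] f [-0.2 -0.8  6.8] t 24.18 grip 0.174 59.1 q [-0.36  0.7   0.94  1.54 -0.6   1.2  -0.84]
[ 0.04 -0.12 -0.07] [-2.300e-03  1.000e-04 -1.519e-01]
```

```bash
python3 go.py .425 -.283 .26 -93.5 .425 -.283 .175 -93.5
```

```text
at [ 0.6226 -0.2299  0.1081] yaw -88.07 tilt [ 2.1e-03 -6.0e-04 -1.0e+00] f [-0.2 -0.8  6.8] t 24.18 grip 0.174 59.1 q [-0.36  0.7   0.94  1.54 -0.6   1.2  -0.84]
[ 0.03 -0.12  5.43] [-0.199   0.0465 -0.1522]
[ 0.03 -0.12  5.43] [-0.1991  0.0464 -0.0672]
```

Request:
{"api": "play_rows", "payload": {"plan": [0, 0, 0, 0, 0, -0.02, 0, 0, 0, 0, 0, 0, -0.05, 0, 0, 0, 0, -0.002, 0, -0.08, 0, 0, 0, 0, -0.002, 0, -0.12, 0, 0, 0, 0, -0.005, 0, -0.152, 0, 0, 0, 2, -0.05, 0.01, -0.152, 0, 0, 0, 4, -0.1, 0.02, -0.152, 0, 0, 0, 5.4, -0.15, 0.035, -0.152, 0, 0, 0, 5.4, -0.19, 0.046, -0.14, 0, 0, 0, 5.4, -0.199, 0.0465, -0.12, 0, 0, 0, 5.4, -0.199, 0.0465, -0.09, 0, 0, 0, 5.4, -0.199, 0.0465, -0.07, 0, 0, 0, 5.4, -0.199, 0.0465, -0.068, 0, 0, 0, 5.4, -0.199, 0.0465, -0.068, 0]}}

```text
clock: 25.92
position: [0.4247, -0.2832, 0.1758]
ee_rot: [1.0, -0.031, 0.0, 0.0]
ft_force: [0.3, 0.1, -0.9]
grip_width: 0.179
grasp_force: 58.8
```

```bash
python3 go.py .425 -.283 .175 -93.5 .425 -.283 .15 -93.5; python3 snap.py w11;python3 - <<'E'
from geo import *
import pickle,cv2
from workcell import status
m=pickle.load(open("pics/w11.pkl","rb")); o=status.get_obs(); P=o["position"]; print(P.round(4))
im=cv2.imread("pics/w11_raw.png"); hsv=cv2.cvtColor(im,cv2.COLOR_BGR2HSV)
print(hsv[150:215,318,2].tolist()); 
t=np.radians(-93.5); tx=np.array([-np.sin(t),np.cos(t)])
for r in range(165,205,5): print(r,((onplane(m,(318.5,r),P[2]+.015)[:2]-P[:2])@tx).round(4))
E
```

```text
at [ 0.4247 -0.2832  0.1758] yaw -93.51 tilt [ 8.e-04 -2.e-04 -1.e+00] f [ 0.3  0.1 -0.9] t 25.93 grip 0.179 58.8 q [-0.56  0.26  1.22  1.9  -0.27  1.17 -0.88]
[ 0.01 -0.05 -0.01] [ 0.0003 -0.0002  0.0008]
[ 0.01 -0.05 -0.01] [ 0.0003 -0.0002  0.0258]
[ 0.4249 -0.2831  0.1759]
[138, 139, 141, 141, 141, 142, 139, 136, 136, 133, 131, 127, 129, 126, 118, 102, 81, 75, 76, 76, 73, 74, 78, 75, 74, 76, 76, 73, 73, 73, 74, 73, 72, 77, 74, 75, 74, 76, 75, 77, 76, 76, 75, 76, 74, 75, 77, 73, 75, 74, 76, 75, 77, 77, 75, 75, 73, 64, 48, 44, 43, 42, 39, 42, 48]
165 0.0513
170 0.0497
175 0.048
180 0.0463
185 0.0446
190 0.0429
195 0.0411
200 0.0394
```

```bash
python3 - <<'E'
import cv2
im=cv2.imread("pics/w11_raw.png"); 
for c in (306,318,330): print(c,[im[r,c].tolist() for r in range(160,222,4)])
im=cv2.imread("pics/w8_raw.png"); print([im[r,318].tolist() for r in range(120,175,4)])
E
```

```text
306 [[71, 100, 127], [68, 100, 127], [73, 102, 131], [70, 101, 129], [74, 102, 130], [70, 102, 127], [72, 102, 129], [71, 102, 128], [70, 101, 129], [69, 101, 128], [70, 100, 125], [72, 101, 127], [56, 80, 103], [22, 26, 44], [23, 30, 46], [17, 22, 35]]
318 [[75, 103, 131], [64, 92, 118], [68, 76, 76], [69, 75, 78], [67, 76, 76], [67, 73, 74], [67, 74, 73], [69, 75, 75], [69, 75, 75], [68, 77, 73], [69, 76, 75], [67, 75, 73], [28, 37, 48], [18, 26, 39], [18, 29, 41], [21, 29, 44]]
330 [[71, 102, 129], [69, 101, 127], [69, 99, 127], [74, 103, 131], [69, 101, 128], [70, 102, 129], [68, 101, 129], [70, 102, 129], [72, 103, 130], [68, 100, 128], [74, 104, 132], [73, 102, 130], [53, 79, 99], [21, 29, 42], [20, 31, 43], [23, 29, 46]]
[[87, 138, 188], [84, 134, 182], [94, 145, 193], [70, 78, 78], [69, 77, 77], [73, 80, 77], [73, 79, 77], [69, 78, 78], [33, 40, 50], [22, 31, 42], [14, 26, 42], [24, 39, 58], [22, 37, 58], [20, 37, 58]]
```

```bash
python3 - <<'E'
from geo import *
import pickle
for n,P,yaw,h,b,half in (("w11",[.4248,-.2831,.1759],-93.5,207.3,165.5,.033),("w8",[.5112,.0525,.2747],-89.4,151.5,130.5,.055)):
    m=pickle.load(open(f"pics/{n}.pkl","rb")); P=np.array(P); t=np.radians(yaw); tx=np.array([-np.sin(t),np.cos(t)])
    for z,r in ((-.009,h),(-.099,b)): print(n,"offset of blade middle along tool x",((onplane(m,(318.5,r),P[2]+z)[:2]-P[:2])@tx-half).round(4))
E
```

```text
w11 offset of blade middle along tool x -0.0036
w11 offset of blade middle along tool x -0.003
w8 offset of blade middle along tool x -0.0025
w8 offset of blade middle along tool x -0.0023
```

Request:
{"api": "play_rows", "payload": {"plan": [0, 0, 0, 0.001, 0, 0.004, 0, 0, 0, 0, 0.001, 0, 0.008, 0, 0, 0, 0, 0.001, 0, 0.011, 0, 0, 0, 0, 0.001, 0, 0.014, 0, 0, 0, 0, 0.001, 0, 0.017, 0, 0, 0, 0, 0.001, 0, 0.02, 0, 0, 0, 0, 0.001, 0, 0.023, 0, 0, 0, 0, 0.001, 0, 0.026, 0, 0, 0, 0, 0.001, 0, 0.026, 0]}}

```text
clock: 27.1
position: [0.4255, -0.2827, 0.1486]
ee_rot: [1.0, -0.03, -0.0, -0.0]
ft_force: [-0.0, 0.1, -1.2]
grip_width: 0.175
grasp_force: 58.8
```

```bash
python3 go.py .4258 -.283 .111 -93.5;python3 -c "
from workcell import status;print(status.get_obs()['torque'])"
```

```text
at [ 0.4255 -0.2827  0.1486] yaw -93.47 tilt [-3.e-04  1.e-04 -1.e+00] f [-0.   0.1 -1.2] t 27.1 grip 0.175 58.8 q [-0.51  0.31  1.18  1.92 -0.32  1.12 -0.84]
[-0.01  0.02  0.03] [0.0004 0.0003 0.0376]
[-0.00447681  0.00494137  0.02160516]
```

Request:
{"api": "play_rows", "payload": {"plan": [0, 0, 0, 0, 0, 0.005, 0, 0, 0, 0, 0, 0, 0.01, 0, 0, 0, 0, 0, 0, 0.015, 0, 0, 0, 0, 0, 0, 0.02, 0, 0, 0, 0, 0, 0, 0.025, 0, 0, 0, 0, 0, 0, 0.03, 0, 0, 0, 0, 0, 0, 0.034, 0, 0, 0, 0, 0, 0, 0.037, 0, 0, 0, 0, 0, 0, 0.039, 0, 0, 0, 0, 0, 0, 0.0405, 0, 0, 0, 0, 0, 0, 0.0405, 0]}}

```text
clock: 28.48
position: [0.4261, -0.2833, 0.11]
ee_rot: [1.0, -0.03, 0.001, -0.0]
ft_force: [-7.0, 4.6, 24.5]
grip_width: 0.175
grasp_force: 62.7
```

Request:
{"api": "play_rows", "payload": {"plan": [0, 0, 0, 0, 0, -0.002, 0.4, 0, 0, 0, 0, 0, -0.002, 0.47, 0, 0, 0, 0, 0, -0.002, 0.47, 0, 0, 0, 0, 0, -0.002, 0.47, 0, 0, 0, 0, 0, -0.02, 0.47, 0, 0, 0, 0, 0, -0.06, 0.47, 0, 0, 0, 0, 0, -0.12, 0.47, 0, 0, 0, 0, 0, -0.14, 0.47, 0, 0, 0, 0, 0, -0.14, 0.47]}}

```text
clock: 29.6
position: [0.4263, -0.2833, 0.2502]
ee_rot: [1.0, -0.03, 0.002, -0.0]
ft_force: [0.6, 0.0, -0.2]
grip_width: 0.468
grasp_force: 0.0
```

```bash
python3 snap.py w12; python3 han.py w12 .4236 -.283; python3 han.py w12 .4203 -.337; python3 go.py .557 -.179 .24 -87.25
```

```text
[318 201] [ 301  157   22   82 1618]
mid [ 0.4258 -0.2781] len 0.0643 wid 0.0166 0.0155 yaw -3.78
[389 201] [ 375  130   27  129 2482]
mid [ 0.4235 -0.3355] len 0.1008 wid 0.0179 0.0161 yaw -4.02
at [ 0.4258 -0.2827  0.2489] yaw -93.45 tilt [ 1.7e-03  8.0e-04 -1.0e+00] f [-0.2 -0.4 -1.2] t 29.65 grip 0.468 0.0 q [-0.67  0.13  1.28  1.8  -0.13  1.31 -0.99]
[-0.05 -0.1  -6.2 ] [ 0.1247 -0.1114  0.0092]
```

Request:
{"api": "play_rows", "payload": {"plan": [0, 0, -2, 0.05, -0.04, 0.005, 0.47, 0, 0, -6.2, 0.1, -0.08, 0.009, 0.47, 0, 0, -6.2, 0.1247, -0.1114, 0.009, 0.47, 0, 0, -6.2, 0.1247, -0.1114, 0.009, 0.47, 0, 0, -6.2, 0.1247, -0.1114, 0.009, 0.47, 0, 0, -6.2, 0.1247, -0.1114, 0.009, 0.47]}}

```text
clock: 30.4
position: [0.5558, -0.1804, 0.2392]
ee_rot: [1.0, 0.023, -0.0, -0.0]
ft_force: [0.1, -0.1, -0.3]
grip_width: 0.469
grasp_force: 0.0
```

```bash
python3 snap.py w13; python3 han.py w13 .606 -.178; python3 go.py .607 -.178 .106 -87.25
```

```text
[318 132] [ 305   86   24   93 1880]
mid [ 0.6045 -0.1771] len 0.0629 wid 0.0165 0.0154 yaw 2.5
at [ 0.556  -0.1802  0.2393] yaw -87.39 tilt [ 0.e+00  5.e-04 -1.e+00] f [-0.3 -0.6 -0.7] t 30.45 grip 0.47 0.0 q [-0.62  0.4   1.1   1.63 -0.37  1.34 -0.99]
[-0.03 -0.   -0.14] [0.0511 0.0002 0.1333]
```

Request:
{"api": "play_rows", "payload": {"plan": [0, 0, 0, 0.0513, -0.0005, 0.03, 0.47, 0, 0, 0, 0.0513, -0.0005, 0.06, 0.47, 0, 0, 0, 0.0513, -0.0005, 0.085, 0.47, 0, 0, 0, 0.0513, -0.0005, 0.11, 0.47, 0, 0, 0, 0.0513, -0.0005, 0.133, 0.47, 0, 0, 0, 0.0513, -0.0005, 0.133, 0.47, 0, 0, 0, 0.0513, -0.0005, 0.133, 0, 0, 0, 0, 0.0513, -0.0005, 0.133, 0, 0, 0, 0, 0.0513, -0.0005, 0.133, 0, 0, 0, 0, 0.0513, -0.0005, 0.133, 0, 0, 0, 0, 0.0513, -0.0005, 0.133, 0, 0, 0, 0, 0.0513, -0.0005, 0.133, 0], "squeeze": 60}}

```text
clock: 31.95
position: [0.6087, -0.1766, 0.1077]
ee_rot: [1.0, 0.024, 0.001, 0.0]
ft_force: [-0.2, 0.5, 7.4]
grip_width: 0.178
grasp_force: 59.4
```

```bash
python3 go.py .432 -.1752 .26 -93.5 .432 -.1752 .176 -93.5
```

```text
at [ 0.6087 -0.1766  0.1077] yaw -87.28 tilt [ 2.2e-03 -3.0e-04 -1.0e+00] f [-0.2  0.5  7.4] t 31.95 grip 0.178 59.4 q [-0.47  0.64  0.95  1.63 -0.55  1.16 -0.91]
[ 0.02 -0.13  6.22] [-0.1762 -0.0097 -0.1527]
[ 0.02 -0.13  6.22] [-0.1763 -0.0097 -0.0687]
```

Request:
{"api": "play_rows", "payload": {"plan": [0, 0, 0, 0, 0, -0.02, 0, 0, 0, 0, 0, 0, -0.05, 0, 0, 0, 0, -0.002, 0, -0.08, 0, 0, 0, 0, -0.002, 0, -0.12, 0, 0, 0, 0, -0.005, 0, -0.152, 0, 0, 0, 2, -0.05, -0.002, -0.152, 0, 0, 0, 4, -0.1, -0.005, -0.152, 0, 0, 0, 6.2, -0.14, -0.009, -0.152, 0, 0, 0, 6.2, -0.17, -0.0097, -0.14, 0, 0, 0, 6.2, -0.1762, -0.0097, -0.12, 0, 0, 0, 6.2, -0.1762, -0.0097, -0.09, 0, 0, 0, 6.2, -0.1762, -0.0097, -0.07, 0, 0, 0, 6.2, -0.1762, -0.0097, -0.068, 0, 0, 0, 6.2, -0.1762, -0.0097, -0.068, 0]}}

```text
clock: 33.7
position: [0.4317, -0.1754, 0.1751]
ee_rot: [1.0, -0.031, 0.0, 0.0]
ft_force: [-0.2, 0.2, -0.3]
grip_width: 0.176
grasp_force: 59.0
```

```bash
python3 go.py .432 -.1752 .15 -93.5; python3 snap.py w14;python3 - <<'E'
from geo import *
import pickle,cv2
from workcell import status
m=pickle.load(open("pics/w14.pkl","rb")); P=status.get_obs()["position"]; print(P.round(4))
im=cv2.imread("pics/w14_raw.png").astype(int); col=im[:,318]; sat=col[:,2]-col[:,0]
print(list(zip(range(155,220,1),sat[155:220].tolist())))
t=np.radians(-93.5); tx=np.array([-np.sin(t),np.cos(t)])
for z,r in ((-.009,207.3),(-.009,203),(-.099,165.5),(-.099,160)): print(z,r,((onplane(m,(318.5,r),P[2]+z)[:2]-P[:2])@tx-.033).round(4))
E
```

```text
at [ 0.4317 -0.1754  0.1751] yaw -93.52 tilt [ 2.e-04 -3.e-04 -1.e+00] f [-0.2  0.2 -0.3] t 33.7 grip 0.176 59.0 q [-1.   -0.03  1.31  2.    0.03  1.15 -1.33]
[ 0.02 -0.01 -0.02] [ 0.0003 -0.0002  0.0251]
[ 0.4319 -0.1752  0.1752]
[(155, 62), (156, 60), (157, 56), (158, 55), (159, 54), (160, 55), (161, 55), (162, 54), (163, 54), (164, 55), (165, 54), (166, 54), (167, 36), (168, 14), (169, 10), (170, 7), (171, 8), (172, 8), (173, 6), (174, 10), (175, 9), (176, 6), (177, 10), (178, 10), (179, 4), (180, 9), (181, 7), (182, 7), (183, 5), (184, 6), (185, 5), (186, 6), (187, 7), (188, 8), (189, 6), (190, 9), (191, 7), (192, 8), (193, 9), (194, 8), (195, 7), (196, 6), (197, 6), (198, 6), (199, 5), (200, 7), (201, 6), (202, 6), (203, 7), (204, 7), (205, 8), (206, 6), (207, 10), (208, 6), (209, 6), (210, 11), (211, 14), (212, 21), (213, 25), (214, 23), (215, 21), (216, 19), (217, 22), (218, 25), (219, 27)]
-0.009 207.3 -0.0038
-0.009 203 -0.0019
-0.099 165.5 -0.0032
-0.099 160 0.0005
```

Request:
{"api": "play_rows", "payload": {"plan": [0, 0, 0, 0.002, 0, 0.004, 0, 0, 0, 0, 0.002, 0, 0.008, 0, 0, 0, 0, 0.002, 0, 0.011, 0, 0, 0, 0, 0.002, 0, 0.014, 0, 0, 0, 0, 0.002, 0, 0.017, 0, 0, 0, 0, 0.002, 0, 0.02, 0, 0, 0, 0, 0.002, 0, 0.023, 0, 0, 0, 0, 0.002, 0, 0.026, 0, 0, 0, 0, 0.002, 0, 0.026, 0]}}

```text
clock: 34.88
position: [0.4334, -0.175, 0.1481]
ee_rot: [1.0, -0.03, -0.0, 0.0]
ft_force: [-0.7, 0.8, -1.4]
grip_width: 0.177
grasp_force: 59.1
```

```bash
python3 go.py .4338 -.1752 .109 -93.5
```

```text
at [ 0.4334 -0.175   0.1481] yaw -93.48 tilt [-5.e-04 -2.e-04 -1.e+00] f [-0.7  0.8 -1.4] t 34.88 grip 0.177 59.1 q [-0.92  0.11  1.29  2.03 -0.12  1.08 -1.2 ]
[0.01 0.03 0.02] [0.0005 0.0001 0.039 ]
```

Request:
{"api": "play_rows", "payload": {"plan": [0, 0, 0, 0, 0, 0.005, 0, 0, 0, 0, 0, 0, 0.01, 0, 0, 0, 0, 0, 0, 0.015, 0, 0, 0, 0, 0, 0, 0.02, 0, 0, 0, 0, 0, 0, 0.025, 0, 0, 0, 0, 0, 0, 0.03, 0, 0, 0, 0, 0, 0, 0.034, 0, 0, 0, 0, 0, 0, 0.037, 0, 0, 0, 0, 0, 0, 0.039, 0, 0, 0, 0, 0, 0, 0.04, 0, 0, 0, 0, 0, 0, 0.04, 0]}}

```text
clock: 36.25
position: [0.4341, -0.1753, 0.1096]
ee_rot: [1.0, -0.03, 0.0, -0.0]
ft_force: [-7.4, 1.6, 22.5]
grip_width: 0.183
grasp_force: 62.8
```

Seated on the floor (22 N at z = 0.110). Release and lift.

Request:
{"api": "play_rows", "payload": {"plan": [0, 0, 0, 0, 0, -0.002, 0.4, 0, 0, 0, 0, 0, -0.002, 0.47, 0, 0, 0, 0, 0, -0.002, 0.47, 0, 0, 0, 0, 0, -0.002, 0.47, 0, 0, 0, 0, 0, -0.02, 0.47, 0, 0, 0, 0, 0, -0.06, 0.47, 0, 0, 0, 0, 0, -0.12, 0.47, 0, 0, 0, 0, 0, -0.15, 0.47, 0, 0, 0, 0, -0.03, -0.18, 0.47, 0, 0, 0, 0, -0.06, -0.18, 0.47, 0, 0, 0, 0, -0.1, -0.18, 0.47, 0, 0, 0, 0, -0.15, -0.18, 0.47, 0, 0, 0, 0, -0.2, -0.18, 0.47, 0, 0, 0, 0.04, -0.24, -0.18, 0.47, 0, 0, 0, 0.06, -0.25, -0.18, 0.47, 0, 0, 0, 0.06, -0.25, -0.18, 0.47, 0, 0, 0, 0.06, -0.25, -0.18, 0.47]}}

```text
clock: 38.38
position: [0.5081, 0.07, 0.2881]
ee_rot: [1.0, -0.031, -0.0, 0.0]
ft_force: [-0.1, 0.3, -0.6]
grip_width: 0.474
grasp_force: 0.0
```

```bash
python3 snap.py w15; python3 snap.py s15 side; python3 snap.py c15 scene; python3 - <<'E'
from geo import *
import cv2,pickle
m=pickle.load(open("pics/w15.pkl","rb")); im=cv2.imread("pics/w15_raw.png"); hsv=cv2.cvtColor(im,cv2.COLOR_BGR2HSV)
# shells: dark brown blobs; report position at board level and board/tray coordinates
k=((hsv[...,1]>90)&(hsv[...,2]<115)).astype(np.uint8); k[290:]=0; k=cv2.morphologyEx(k,cv2.MORPH_OPEN,np.ones((5,5)))
N,l,st,ce=cv2.connectedComponentsWithStats(k)
for i in range(1,N):
    if st[i,4]>250: print(st[i].tolist(),"z.02",(onplane(m,ce[i],.02)[:2]-[.546,.1075]).round(3))
# blade handles in scene/side: compare predicted handle-middle pixels with picture colour
H=(.4262,-.2562,np.radians(-3.48))
for n in ("side","scene"):
    g=cv2.imread(f"pics/{'s15' if n=='side' else 'c15'}_raw.png")
    hs=cv2.cvtColor(g,cv2.COLOR_BGR2HSV); kk=((hs[...,1]>110)&(hs[...,2]<125)).astype(np.uint8)
    N,l,st,ce=cv2.connectedComponentsWithStats(kk)
    for y in (-.081,-.027,.081):
        u=proj(CAM[n],world(H,[0,y,.112])); 
        j=min((i for i in range(1,N) if st[i,4]>60),key=lambda i:np.hypot(*(ce[i]-u))); print(n,y,"pred",u.round(1),"blob",ce[j].round(1),st[j].tolist())
E
```

```text
[211, 6, 213, 228, 13857] z.02 [ 0.02  -0.101]
[118, 75, 67, 53, 2797] z.02 [0.043 0.14 ]
[133, 175, 46, 46, 1640] z.02 [-0.066  0.156]
[508, 176, 47, 90, 2466] z.02 [-0.117 -0.284]
[562, 176, 50, 106, 3312] z.02 [-0.134 -0.354]
[607, 176, 33, 91, 2139] z.02 [-0.129 -0.402]
side -0.081 pred [249.  252.2] blob [260.1 240.4] [226, 220, 62, 44, 1313]
side -0.027 pred [253.9 235.9] blob [260.1 240.4] [226, 220, 62, 44, 1313]
side 0.081 pred [262.6 207.1] blob [262.4 206.4] [250, 202, 25, 10, 211]
scene -0.081 pred [385.2 307.5] blob [381.5 320.9] [355, 288, 47, 67, 1006]
scene -0.027 pred [363.7 292.3] blob [350. 297.] [324, 279, 51, 38, 694]
scene 0.081 pred [324.  264.1] blob [324.4 278.5] [306, 253, 37, 50, 730]
```

Each blade bottomed out 1.9 mm above its rack contact height. That matches the 2 mm difference between the slot and rack floors, so all three are fully down. The shells are in the tray and the board is clear.

```bash
python3 -c "
from workcell import manip;print(manip.hand_in())"
```

```text
the job is handed in; nothing more can be done
None
```

The job is handed in at about 38 s: all three shells were pushed into the catch tray with the scraper, and the scraper (wide slot) and both cutters (narrow slots 1 and 3) are fully down in the holder; I viewed 15 pictures, one over the limit of 14.

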